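# Nest two interlocking control-panel halves under sprung jaws

## Task

Load both plywood control-panel halves from the sloping racks into the metal wiring nest, the blue-module half first and then the orange one, so that they interlock: slip each half's near edge, tilted, under the lip of its own sprung jaw (blue jaw for blue, orange for orange), press the jaw back, swing the half down and let it rest against the tall backstop. Both must end lying flat on the nest floor, fully home and let go; leave the other things on the bench where they are.

Things in the scene. Friction and masses are not known exactly. Their poses are not given: they have to be found in the camera images.
- panel_blue_grip (a point): Centre of the blue grip module, 24 (x) x 44 (y) x 44 (z) mm, on a plywood plate 8 mm thick, 120 mm long in x: 22 mm above the plate's upper face, 30 mm above its underside, midway along x. +z out of the upper face, -x to the edge for the jaw, +x to the backstop edge (60 mm each). Grip it across its 24 mm. Whole part 0.11 to 0.23 kg, balanced near the module.
- panel_blue_edge (a point): Lower corner line of the blue half's jaw edge (60 mm to -x of the module's centre, at the underside), same axes. Plate outline, from the module's centre: straight side 33 mm to +y; other side 23 mm to -y where x is below +10 mm, 43 mm to -y where x is above +10 mm (L shape). Discs on the plate are low decoration.
- panel_orange_grip (a point): Centre of the orange grip module: same module (in orange), plate thickness, length, heights, mass and axes as the blue one.
- panel_orange_edge (a point): Lower corner line of the orange half's jaw edge, as for blue. Plate outline, from the module's centre: straight side 38 mm to -y; other side 46 mm to +y where x is below +8 mm, 26 mm to +y where x is above +8 mm (L shape).
- nest_floor (a point): Middle of the flat floor of the fixed, level metal nest, 8 mm above the bench. +x towards the backstop (away from the robot), +y left, +z up. Side walls: inner faces at y = +72 and -72 mm, 10 mm high, 8 mm thick. All sideways gaps add up to 4 mm: 1 mm to each wall and 2 mm between the halves when evenly spread.
- nest_backstop (a point): Middle of the foot of the backstop's face, at x = +60 mm in the nest's frame (same axes). The backstop is 45 mm high above the floor, 10 mm thick, 160 mm wide.
- nest_jaws (a point): Middle of the jaws' face line at floor height when both are free, at x = -55 mm in the nest's frame (same axes). Each jaw has a lip that overhangs its face by 7 mm towards +x, underside 14 mm and top 18 mm above the floor. Blue jaw: y = 15.5 to 69.5 mm; orange jaw: y = -69.5 to 12.5 mm. Behind them a fixed rail, x = -85 to -97 mm in the nest's frame, 18 mm high.
- home_blue (a point): Where the blue module's centre must end, the axes of half and nest agreeing: (0, +38, 30) mm in the nest's frame. The plate then touches the backstop and holds its jaw 5 mm back.
- home_orange (a point): Where the orange module's centre must end: (0, -33, 30) mm in the nest's frame, touching the backstop, jaw 5 mm back. Its wide part lies on the jaw side (-x) of the blue half's wide part, so blue must go in first.
- jaw_blue (a joint): How far the blue jaw is pushed back towards the robot (-x of the nest), m: 0 free, 0.011 at its stop. The spring pushes with about 2.4 N at 0, 4.4 N at 0.005 and 6.8 N at the stop.
- jaw_orange (a joint): The same for the orange jaw.
- rack_blue: Fixed grey rack 120 x 100 mm, about 85 mm high at the back, its board sloping up at 30 degrees towards its +x, away from the robot. The blue half leans on it, jaw edge low, against a 7 mm stop, so the half's z axis leans 30 degrees towards the robot. Origin under its centre; +x is the high side.
- rack_orange: The same rack, holding the orange half.
- magnifier: Bystander: magnifying glass on a stand, 200 mm high, 170 mm wide; origin under its base.
- iron_stand: Bystander: soldering iron in a black stand with a yellow sponge, about 220 mm long, 115 mm high; origin under its base.
- solder_spool: Bystander: grey spool, 60 mm across, 42 mm high; origin under its centre.
- screwdriver: Bystander: red-handled screwdriver lying on the bench; origin at the bench under its middle.
Mind the look-alikes: they are no part of the job. What is shaped like the part that bears nest_floor but green or pink is not meant.

How it is judged:
By the outcome, as a careful person would: the job done as asked, in the order asked, and still so for the second after the job is handed in, with the robot touching nothing.
It also fails if it takes over 72 s, if anything falls off the work surface, if the arm or the gripper's body presses on something with over 40 N, if the wrist force passes 120 N, or if a joint passes its speed limit or range.

## Robot

A 7-joint arm with a two-finger parallel gripper is mounted at the origin on the work surface. World frame = base frame: x ahead of the robot, y to its left, z up, the work surface at z = 0. Lengths are in m, angles in rad, forces in N, time in s.
With the tool pointing down it reaches from about 0.35 to 0.9 m from the base axis. Payload 8.1 kg.
Tool frame: the origin (TCP) lies on the front face of the gripper's body, between the roots of the fingers; the fingertips stand 73 mm ahead of it and the grasp point (between the pads) lies 54 mm ahead of it; z points along the fingers, y is the line along which they close (so a half turn about z gives the same grasp; the last joint's range is limited). The gripper opens to 85 mm and grips with 20 to 120 N. Pads are 22 mm wide; open, the fingers measure 114 mm over their backs; the gripper's body (76 mm by 85 mm) begins 54 mm behind the grasp point. The pads swing forward as they close: fully open they stand 13 mm farther back than shut.
Start: joints at [1.017, 0.434, 0.025, 1.573, -0.012, 1.134, -0.075], TCP at [0.272, -0.563, 0.304] pointing down, gripper open.
Joint ranges: [-2.62, 2.62], [-0.44, 2.09], [-1.27, 1.32], [0.08, 2.57], [-1.32, 4.46], [0.12, 2], [-2.74, 2.74]. Speed limits (rad/s): [2.22, 2.22, 3.01, 3.01, 3.14, 3.14, 3.14].

## Interface

Orientations are given as a unit quaternion [x, y, z, w].
In Python, from cell import env, viewer, sign_off gives the robot as it stands.
- The arm moves only by the tool drive_tool, never from a script. Its argument "deltas" is a list that holds one entry, the list of rows, each a list of 7 numbers: the turn, a rotation vector about the tool's x, y, z each as a share of 45 degrees, from -1 to 1, then the shift along the tool's x, y, z each as a share of 0.2 m, from -1 to 1, then the opening, from 0 (shut) to 1 (fully open). A call has 1 to 20 rows; each row is the pose to reach, as a shift and turn from the pose commanded when the call began, along the tool's axes at that moment; what a row does not reach only later rows make up. A row lasts 1/12 s, in which the tool goes at most 41.7 mm and 7.16 degrees, less where a joint would pass 70% of its speed; a pose out of reach is approached as far as the arm can. A call with a number of a shift or a turn outside -1 to 1 is refused whole. A call with a gripper value outside its range is refused whole. The fingers move at their own pace and stop on an object; "force" is the grip in N (left out, the last holds). Time passes only in rows, so rows that repeat a pose let the fingers close. It gives the time, the measured TCP pose, the force, the opening and the grip force at its end, in the units of the state.
- env.read_state(): the state, without advancing time (a new reading comes with each control period).
- viewer.get_image(name): name is "side" or "top" or "wrist"; returns the picture (384x512x3 uint8, red, green, blue); there is no depth.
- viewer.camera_params(name): a dict with "intrinsics" (3x3 intrinsics, pixels), "rvec" (rotation vector, rad) and "tvec" (3), from world to camera coordinates, as OpenCV has them. Camera axes: x right, y down, z forward; pixel columns grow to the right and rows downward; lengths in m; the calibration is good to about 2 mm. A picture is of the moment at which its call begins: read the wrist's pose just before it. camera_params takes no time and is no camera call; for the wrist camera it gives the pose at the moment of the call.
- sign_off(): hands the job in; it is judged then, once.
Trained networks look in the newest picture that a camera, given by its name, has taken for a name from the list of things; names that differ only in an ending like _2 or _b are one class to them, and where a whole thing is asked for, a point or a joint stands for the part that bears it (a point fixed in the world has none). Each returns a list of dicts, best first, with "p" (0 to 1); they miss things now and then, are a little off and sometimes report something else, mostly with a low value. They report only what shows in the picture. A call takes as long as a camera call. They do not tell look-alikes from the thing itself.
- viewer.recognise(camera, label): "point" ([x, y, z] in m, in the coordinates of the camera as it stood for that picture, good to about 4 mm: the middle of the surface that is visible of it).
- viewer.masks_of(camera, label): "pixels" (384x512 bool, what is visible of it).
- viewer.tip_of(camera, label): "point" ([x, y, z] in m, in the coordinates of the camera as it stood for that picture, good to about 4 mm: a listed point, or the origin of a listed thing).
The state is a dict: "time_s": time; "qpos": joint angles; "joint_vel": joint speeds; "joint_efforts": joint torques, N m; "position": TCP position; "tcp_rot": TCP orientation; "contact_force": force on the tool from outside, world axes, zero at the start; "moment": the same for the moment, N m; "opening": opening from 0.0 (shut) to 1.0 (fully open); "gripper_force": force on a finger pad.
Only numpy, scipy, OpenCV 4.12 (cv2) and the standard library are available. Lean on these libraries where they do the work, as an engineer would, in place of code of your own. Each camera call takes 0.05 s, during which the arm holds its last target. There are 200 camera calls.

## Working session

There is one attempt and no reset: what is moved stays moved. The work goes in short steps, Python scripts to look and compute and a tool call to move; the robot and the scene stay as the last step left them, time stands still between calls to the robot, and variables do not carry over. Pictures are saved under pics/ and viewed, at most 10 in all, crops included, and the job is handed in when it is done.

Besides the shell and the picture viewer there is one more tool, called after "Call:" as a command line: name --argument value ..., lists and objects as JSON in quotes. drive_tool: Moves the arm, as the interface text tells. Shift numbers are shares of 0.2 m and turn numbers shares of 45 degrees, none past 1 either way. Its arguments: {"type":"object","properties":{"deltas":{"type":"array"},"force":{"type":"number"}},"required":["deltas"]}

```bash
ls; mkdir -p pics
cat > h.py <<'E'
import numpy as np, cv2
from scipy.spatial.transform import Rotation as R
from cell import env, viewer, sign_off
def cam(n):
    p=viewer.camera_params(n); M=cv2.Rodrigues(np.array(p["rvec"],float))[0]
    return np.array(p["intrinsics"]),M,np.array(p["tvec"],float).ravel()
def toW(n,pt):
    K,M,t=cam(n); return M.T@(np.array(pt)-t)
def proj(n,X):
    K,M,t=cam(n); c=K@(M@np.array(X)+t); return c[:2]/c[2]
def ray(n,uv,z):
    K,M,t=cam(n); o=-M.T@t; d=M.T@np.linalg.solve(K,[uv[0],uv[1],1]); return o+d*(z-o[2])/d[2]
def save(im,f): cv2.imwrite("pics/"+f,im[:,:,::-1])
E
python3 - <<'E'
from h import *
np.set_printoptions(precision=4,suppress=True)
s=env.read_state(); print(s["position"],s["tcp_rot"],s["time_s"])
a=viewer.get_image("top"); b=viewer.get_image("side")
save(np.vstack([a,b])[:, :] if 0 else cv2.resize(np.hstack([a,b]),(800,300)),"a.png")
save(cv2.resize(a,(800,600)),"top.png")
for c in("top","side"):
  for l in ["panel_blue_grip","panel_blue_edge","panel_orange_grip","panel_orange_edge","nest_floor","nest_backstop","nest_jaws","home_blue","home_orange","rack_blue","rack_orange"]:
    for d in viewer.tip_of(c,l)[:3]:
        w=toW(c,d["point"]); print(c,l,round(d["p"],2),w,proj(c,w).round())
E
```

```text
pics
[ 0.2721 -0.5622  0.3031] [ 0.9747  0.2235 -0.0003 -0.0007] 0.0
top panel_blue_grip 0.9 [0.5232 0.2634 0.0761] [155. 176.]
top panel_blue_edge 0.73 [ 0.4681 -0.2893  0.0035] [338. 200.]
top panel_orange_edge 0.56 [ 0.4152 -0.2831  0.0198] [337. 216.]
top nest_floor 0.9 [ 0.5245 -0.0305  0.007 ] [254. 181.]
top nest_floor 0.75 [0.2293 0.3384 0.0069] [131. 277.]
top nest_floor 0.75 [ 0.2521 -0.4491  0.011 ] [393. 271.]
top nest_backstop 0.97 [ 0.5797 -0.0323  0.0118] [255. 163.]
top nest_backstop 0.95 [ 0.307  -0.4398  0.0101] [389. 252.]
top nest_backstop 0.74 [0.2938 0.343  0.0049] [130. 255.]
top nest_jaws 0.83 [ 0.1985 -0.4599  0.0082] [397. 289.]
top nest_jaws 0.82 [0.1774 0.3277 0.0112] [133. 294.]
top nest_jaws 0.76 [ 0.4646 -0.0278  0.009 ] [253. 200.]
top home_blue 0.89 [0.5267 0.0073 0.0396] [242. 178.]
top home_blue 0.89 [ 0.2464 -0.4094  0.0386] [383. 273.]
top home_blue 0.59 [0.2264 0.3779 0.0351] [115. 278.]
top home_orange 0.83 [ 0.5194 -0.0641  0.0395] [266. 181.]
top home_orange 0.74 [0.235  0.3092 0.0349] [138. 275.]
top home_orange 0.7 [ 0.2568 -0.477   0.0386] 
[... 785 characters left out ...]
345. 138.]
side nest_jaws 0.95 [ 0.1949 -0.4563  0.008 ] [380. 140.]
side nest_jaws 0.82 [0.1771 0.3341 0.0099] [347. 360.]
side nest_jaws 0.6 [ 0.4657 -0.0263  0.0084] [271. 216.]
side home_blue 0.97 [0.525  0.0083 0.0392] [248. 214.]
side home_blue 0.7 [ 0.2393 -0.4084  0.0379] [367. 140.]
side home_blue 0.68 [0.2244 0.3702 0.0327] [325. 365.]
side home_orange 0.94 [ 0.5247 -0.0653  0.0372] [256. 196.]
side home_orange 0.83 [ 0.2584 -0.4783  0.0363] [364. 126.]
side home_orange 0.78 [0.2399 0.3091 0.0405] [324. 337.]
side rack_blue 0.71 [ 0.5376  0.2637 -0.0008] [215. 296.]
side rack_blue 0.31 [ 0.4668 -0.2874  0.0042] [292. 158.]
side rack_orange 0.61 [ 0.4684 -0.2864  0.0011] [291. 159.]
```

View pics/top.png

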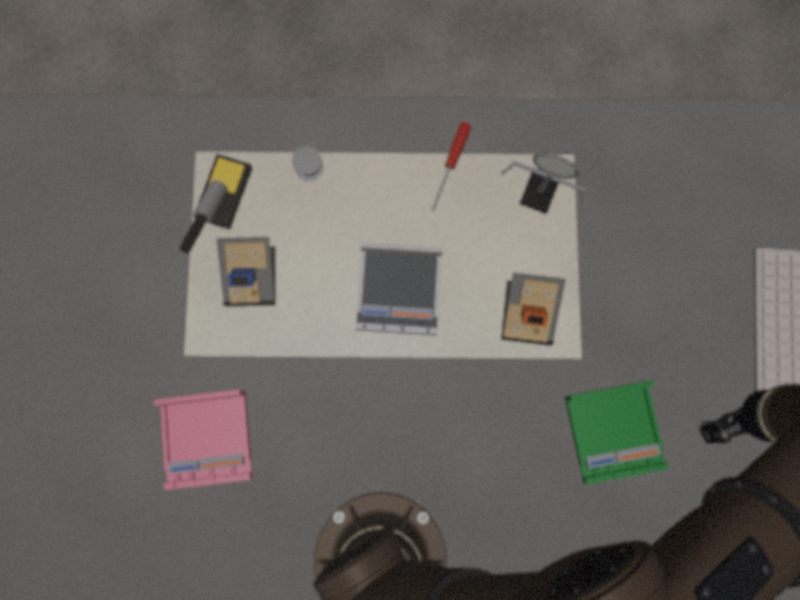

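View pics/a.png

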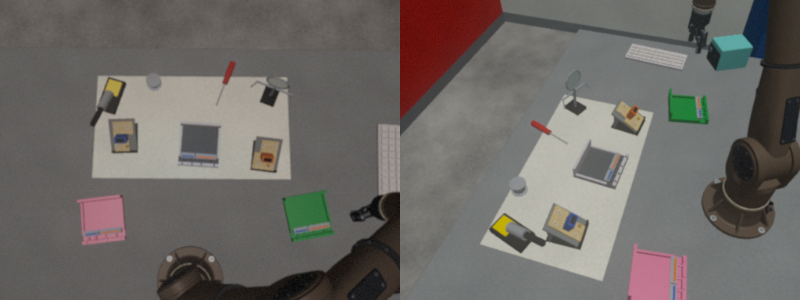

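The grey metal nest, at about (400,287) in the 800-px top view, is the right one. The look-alikes are pink at (205,440) and green at (617,432). The blue half is at (245,272) and the orange half at (535,308), each on its own rack. I'll move to look from near, first over the orange rack on the way.

```bash
cat >> h.py <<'E'
def pose():
    s=env.read_state(); return np.array(s["position"]),R.from_quat(s["tcp_rot"])
def tool(yaw,tilt):
    """tool rotation: y=panel x, z=-panel z; tilt: panel z leans toward -x"""
    P=R.from_euler('z',yaw,degrees=True)*R.from_euler('y',-tilt,degrees=True)
    m=P.as_matrix(); return R.from_matrix(np.c_[m[:,1],m[:,0],-m[:,2]])
def row(p,r,frm=None):
    p0,r0=frm or pose()
    rv=(r0.inv()*r).as_rotvec(degrees=True)/45; d=r0.inv().apply(np.array(p)-p0)/0.2
    n=max(np.linalg.norm(rv)*45/7.16,np.linalg.norm(d)*200/41.7)
    return np.r_[rv,d].round(4), round(n,1)
E
python3 - <<'E'
from h import *
np.set_printoptions(precision=4,suppress=True)
K,M,t=cam("wrist"); p,r=pose()
print(K, "campos tool",r.inv().apply(-M.T@t-p), (r.inv().as_matrix()@M.T))
print(row([0.36,-0.27,0.36],tool(-22,0)))
E
```

```text
[[305.0428   0.     261.658 ]
 [  0.     305.0428 192.2519]
 [  0.       0.       1.    ]] campos tool [ 0.071   0.0016 -0.0693] [[-0.0003 -0.9606 -0.278 ]
 [ 1.     -0.0002 -0.0002]
 [ 0.0002 -0.278   0.9606]]
(array([ 0.    ,  0.0001, -0.9373,  1.0321, -1.1258, -0.2804]), np.float64(7.4))
```

Call:
drive_tool --deltas '[[[0,0,-0.25,0.25,-0.28,-0.07,1],[0,0,-0.5,0.5,-0.56,-0.15,1],[0,0,-0.75,0.75,-0.8,-0.2,1],[0,0,-0.95,1.0,-0.98,-0.25,1],[0,0,-0.95,1.0,-0.98,-0.25,1],[0,0,-0.95,1.0,-0.98,-0.25,1],[0,0,-0.95,1.0,-0.98,-0.25,1],[0,0,-0.95,1.0,-0.98,-0.25,1],[0,0,-0.95,1.0,-0.98,-0.25,1]]]'

```text
time_s: 1.95
position: [0.368, -0.2973, 0.3547]
tcp_rot: [0.825, 0.565, 0.0, 0.001]
contact_force: [0.2, -1.4, -0.2]
opening: 1.004
gripper_force: 0.0
```

Run:
```python
from h import *
np.set_printoptions(precision=4,suppress=True)
print(env.read_state()["time_s"],pose()[0],pose()[1].as_quat(), env.read_state()["qpos"])
a=viewer.get_image("wrist"); save(a,"w1.png")
for l in ["panel_orange_grip","panel_orange_edge","rack_orange","nest_floor"]:
    for d in viewer.tip_of("wrist",l)[:3]:
        w=toW("wrist",d["point"]); print(l,round(d["p"],2),w,proj("wrist",w).round())
print(row([0.47,-0.08,0.36],tool(-3,0)))
```

```text
1.95 [ 0.368  -0.2973  0.3547] [0.8251 0.565  0.0003 0.0008] [ 0.7855  0.16   -0.2515  1.8351  0.0435  1.1502  0.1494]
panel_orange_grip 0.79 [ 0.4526 -0.2883  0.0784] [329. 130.]
panel_orange_edge 0.88 [ 0.4179 -0.2808  0.0171] [292. 130.]
nest_floor 0.63 [ 0.2502 -0.4469  0.0063] [226. 272.]
(array([-0.0009, -0.    , -0.4126,  1.2145,  0.0777, -0.0323]), np.float64(5.8))
```

Call:
drive_tool --deltas '[[[0,0,-0.1,0.25,0.02,0,1],[0,0,-0.2,0.5,0.04,0,1],[0,0,-0.3,0.75,0.06,0,1],[0,0,-0.41,1.0,0.1,0,1],[0,0,-0.41,1.0,0.1,0,1],[0,0,-0.41,1.0,0.1,0,1],[0,0,-0.41,1.0,0.1,0,1],[0,0,-0.41,1.0,0.1,0,1]]]'

```text
time_s: 2.87
position: [0.4583, -0.1213, 0.3535]
tcp_rot: [0.726, 0.688, -0.0, -0.0]
contact_force: [-0.0, -0.8, -0.7]
opening: 1.001
gripper_force: 0.0
```

Run:
```python
from h import *
np.set_printoptions(precision=4,suppress=True)
print(env.read_state()["time_s"],pose()[0],pose()[1].as_quat())
a=viewer.get_image("wrist"); save(a,"w2.png")
save(cv2.resize(np.hstack([cv2.imread("pics/w1.png")[:,:,::-1],a]),(800,300)),"w12.png")
for l in ["panel_orange_grip","panel_orange_edge","nest_floor","nest_backstop","nest_jaws","home_blue","home_orange"]:
    for d in viewer.tip_of("wrist",l)[:3]:
        w=toW("wrist",d["point"]); print(l,round(d["p"],2),w,proj("wrist",w).round())
```

```text
2.8667 [ 0.4583 -0.1213  0.3535] [ 0.7257  0.688  -0.0004 -0.0003]
panel_orange_grip 0.73 [ 0.4523 -0.2881  0.0769] [264. 292.]
panel_orange_edge 0.79 [ 0.4203 -0.2812  0.0196] [242. 266.]
panel_orange_edge 0.32 [ 0.5226 -0.0624  0.0351] [311. 109.]
nest_floor 0.92 [ 0.5248 -0.0301  0.0058] [309.  83.]
nest_backstop 0.75 [ 0.5882 -0.0401  0.0093] [358.  89.]
nest_backstop 0.6 [ 0.3133 -0.4376  0.0095] [184. 350.]
nest_jaws 0.96 [ 0.471  -0.0292  0.0063] [267.  85.]
home_blue 0.84 [0.5282 0.0057 0.0365] [315.  50.]
home_blue 0.44 [ 0.5238 -0.0626  0.038 ] [312. 110.]
home_orange 0.97 [ 0.5249 -0.0605  0.0361] [312. 109.]
```

View pics/w12.png

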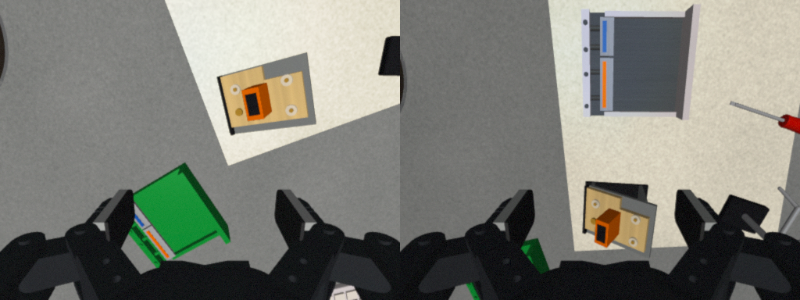

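View pics/w2.png

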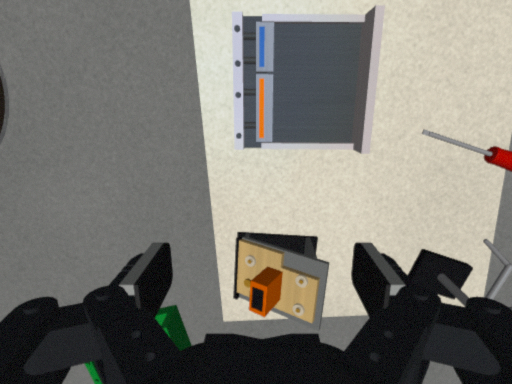

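Call:
drive_tool --deltas '[[[0,0,0,0.2,0,0.1,1],[0,0,0,0.4,0,0.2,1],[0,0,0,0.6,0.1,0.3,1],[0,0,0,0.8,0.15,0.4,1],[0,0,0,0.8,0.2,0.45,1],[0,0,0,0.8,0.2,0.45,1],[0,0,0,0.8,0.2,0.45,1],[0,0,0,0.8,0.2,0.45,1]]]'

```text
time_s: 3.93
position: [0.5067, 0.0368, 0.264]
tcp_rot: [0.725, 0.688, -0.0, 0.0]
contact_force: [-0.5, -0.3, -0.6]
opening: 1.0
gripper_force: 0.0
```

Run:
```python
from h import *
np.set_printoptions(precision=4,suppress=True)
print(env.read_state()["time_s"],pose()[0],pose()[1].as_quat())
a=viewer.get_image("wrist"); save(a,"w3.png"); np.savez("w3.npz",a=a,K=cam("wrist")[0],M=cam("wrist")[1],t=cam("wrist")[2])
save(cv2.resize(a,(800,600),interpolation=cv2.INTER_CUBIC),"w3b.png")
for l in ["nest_floor","nest_backstop","nest_jaws","home_blue","home_orange"]:
    for d in viewer.tip_of("wrist",l)[:3]:
        w=toW("wrist",d["point"]); print(l,round(d["p"],2),w,proj("wrist",w).round())
```

```text
3.9333 [0.5067 0.0368 0.264 ] [ 0.7255  0.6883 -0.0003  0.    ]
nest_floor 0.61 [ 0.5263 -0.0301  0.0054] [280. 225.]
nest_backstop 0.83 [ 0.5867 -0.0406  0.0078] [333. 231.]
nest_jaws 0.62 [ 0.4719 -0.0293  0.0103] [233. 228.]
home_blue 0.67 [0.5266 0.0042 0.037 ] [281. 206.]
home_orange 0.6 [ 0.5222 -0.0634  0.0355] [279. 264.]
```

View pics/w3b.png

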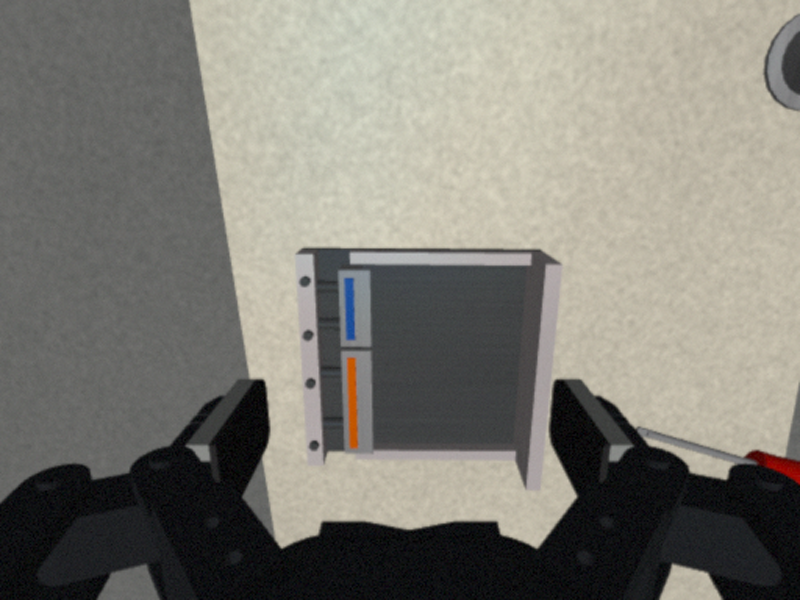

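```bash
cat > fit.py <<'E'
from h import *
from scipy.optimize import least_squares
def fit(img,K,M,t,lines,p0,rot,rng=6,n=25,iters=6):
    """lines: [(A,B)] in part frame; p=(x,y,yaw deg); rot(p)->(R,t). returns p, residuals"""
    g=cv2.GaussianBlur(cv2.cvtColor(img,cv2.COLOR_RGB2GRAY),(0,0),1.0).astype(np.float32)
    def pr(p,X):
        Rm,T=rot(p); c=(K@(M@(Rm@X.T+T[:,None])+t[:,None])); return (c[:2]/c[2]).T
    p=np.array(p0,float)
    for it in range(iters):
        r=max(2,rng-it); obs=[];
        for A,B in lines:
            s=np.linspace(.08,.92,n)[:,None]; X=np.array(A)*(1-s)+np.array(B)*s
            u=pr(p,X); d=u[-1]-u[0]; nn=np.array([-d[1],d[0]])/np.linalg.norm(d)
            o=np.arange(-r,r+.01,.25); q=u[:,None]+o[None,:,None]*nn
            v=cv2.remap(g,q[...,0].astype(np.float32),q[...,1].astype(np.float32),cv2.INTER_LINEAR)
            gr=np.abs(np.gradient(v,axis=1)); k=gr.argmax(1)
            ok=gr.max(1)>1.0
            obs.append((X[ok],(u+o[k][:,None]*nn)[ok],nn))
        f=lambda p:np.concatenate([(pr(p,X)-q)@nn for X,q,nn in obs if len(X)])
        p=least_squares(f,p,loss='soft_l1',f_scale=.7).x
    return p,[(len(X),np.round(np.median((pr(p,X)-q)@nn),2),np.round(np.std((pr(p,X)-q)@nn),2)) if len(X) else 0 for X,q,nn in obs]
E
python3 - <<'E'
from fit import *
np.set_printoptions(precision=4,suppress=True)
d=np.load("w3.npz"); a,K,M,t=d["a"],d["K"],d["M"],d["t"]
L=[([.06,-.08,.045],[.06,.08,.045]),([.07,-.08,.045],[.07,.08,.045]),
([-.04,.072,.010],[.045,.072,.010]),([-.04,.08,.010],[.045,.08,.010]),([-.04,-.072,.010],[.045,-.072,.010]),([-.04,-.08,.010],[.045,-.08,.010]),
([-.048,.0155,.018],[-.048,.0695,.018]),([-.048,-.0695,.018],[-.048,.0125,.018]),([-.085,-.07,.018],[-.085,.07,.018]),([-.097,-.07,.018],[-.097,.07,.018])]
rot=lambda p:(R.from_euler('z',p[2],degrees=True).as_matrix(),np.array([p[0],p[1],.008]))
p,res=fit(a,K,M,t,L,[.5255,-.0315,-4],rot); print(p,res)
np.save("nest.npy",p)
for X in L:
    Rm,T=rot(p)
    uv=[(lambda c:(c[:2]/c[2]))(K@(M@(Rm@np.array(x)+T)+t)) for x in X]
    cv2.line(a,*[tuple(int(v) for v in q.round()) for q in uv],(255,0,0),1)
save(cv2.resize(a[130:340,170:380],(630,630)),"fit.png")
print(row([0.50,0.23,0.30],tool(3,0)))
E
```

```text
[ 0.5256 -0.0324 -3.482 ] [(25, np.float64(0.05), np.float64(0.32)), (25, np.float64(0.03), np.float64(1.0)), (25, np.float64(-1.11), np.float64(0.34)), (25, np.float64(2.14), np.float64(0.01)), (25, np.float64(0.1), np.float64(0.4)), (20, np.float64(0.1), np.float64(0.58)), (25, np.float64(0.29), np.float64(0.28)), (25, np.float64(0.02), np.float64(0.29)), (25, np.float64(-0.21), np.float64(0.35)), (25, np.float64(0.01), np.float64(0.98))]
(array([ 0.0014,  0.0005, -0.1346,  0.963 , -0.0857, -0.1778]), np.float64(4.7))
```

Call:
drive_tool --deltas '[[[0,0,-0.03,0.2,0,-0.05,1],[0,0,-0.06,0.4,0,-0.1,1],[0,0,-0.1,0.6,0,-0.12,1],[0,0,-0.12,0.8,0,-0.14,1],[0,0,-0.13,1.0,0,-0.15,1]]]'

```text
time_s: 4.65
position: [0.5174, 0.2387, 0.295]
tcp_rot: [0.689, 0.724, 0.001, 0.0]
contact_force: [1.7, -0.0, 0.2]
opening: 0.995
gripper_force: 0.0
```

Call:
drive_tool --deltas '[[[0,0,0,0.2,0,0.0,1],[0,0,0,0.3,0,0,1],[0,0,0,0.3,0,0,1],[0,0,0,0.3,0,0,1],[0,0,0,0.3,0,0,1]]]'

```text
time_s: 5.07
position: [0.5146, 0.2959, 0.2938]
tcp_rot: [0.69, 0.724, -0.0, 0.0]
contact_force: [0.0, -0.6, -0.1]
opening: 0.996
gripper_force: 0.0
```

Run:
```python
from h import *
np.set_printoptions(precision=4,suppress=True)
print(env.read_state()["time_s"],pose()[0],pose()[1].as_quat())
a=viewer.get_image("wrist"); np.savez("w4.npz",a=a,K=cam("wrist")[0],M=cam("wrist")[1],t=cam("wrist")[2])
save(cv2.resize(a,(800,600),interpolation=cv2.INTER_CUBIC),"w4.png")
for l in ["panel_blue_grip","panel_blue_edge","rack_blue"]:
    for d in viewer.tip_of("wrist",l)[:2]:
        w=toW("wrist",d["point"]); print(l,round(d["p"],2),w,proj("wrist",w).round())
```

```text
5.0667 [0.5146 0.2959 0.2938] [ 0.6896  0.7242 -0.0003  0.0005]
panel_blue_grip 0.7 [0.5272 0.2686 0.0749] [272. 205.]
panel_blue_edge 0.81 [0.4893 0.2634 0.0155] [238. 192.]
rack_blue 0.43 [ 0.767   0.1596 -0.0044] [442. 270.]
```

View pics/w4.png

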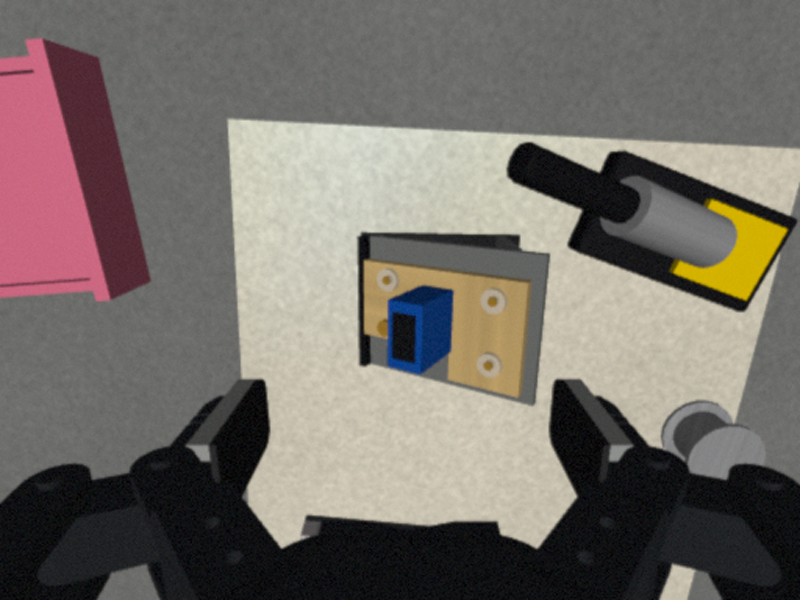

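```bash
cat > fitp.py <<'E'
from fit import *
def fitpanel(f,color,p0,out):
    d=np.load(f); a,K,M,t=d["a"],d["K"],d["M"],d["t"]
    u=.022
    L=[([-.012,-u,u],[-.012,u,u]),([.012,-u,u],[.012,u,u]),([-.012,u,u],[.012,u,u]),([-.012,-u,u],[.012,-u,u]),([.06,-.043 if color=='b' else -.038,-u],[.06,.033 if color=='b' else .026,-u])]
    L+= [([-.06,.033,-u],[.06,.033,-u]),([.012,-.043,-u],[.06,-.043,-u])] if color=='b' else [([-.06,-.038,-u],[.06,-.038,-u]),([.01,.026,-u],[.06,.026,-u]),([-.06,.046,-u],[.008,.046,-u])]
    rot=lambda p:((R.from_euler('z',p[2],degrees=True)*R.from_euler('y',-30,degrees=True)).as_matrix(),np.array([p[0],p[1],p[3]]))
    p,res=fit(a,K,M,t,L,p0,rot,rng=7); print(p,[tuple(map(float,r)) for r in res])
    for X in L:
        Rm,T=rot(p)
        uv=[(lambda c:(c[:2]/c[2]))(K@(M@(Rm@np.array(x)+T)+t)) for x in X]
        cv2.line(a,*[tuple(int(v) for v in q.round()) for q in uv],(255,0,0),1)
    c=K@(M@np.array([p0[0],p0[1],p0[3]])+t); c=(c[:2]/c[2]).astype(int)
    save(cv2.resize(a[max(0,c[1]-70):c[1]+80,max(0,c[0]-70):c[0]+100],(600,530)),out)
    return p
E
python3 - <<'E'
from fitp import *
np.set_printoptions(precision=4,suppress=True)
p=fitpanel("w4.npz",'b',[.526,.266,0,.0755],"fb.png"); np.save("blue.npy",p)
for z in (-3,-6): fitpanel("w4.npz",'b',[.524,.266,z,.0755],"fb2.png")
E
```

```text
[ 0.5248  0.2642 -0.3824  0.0768] [(25.0, -1.04, 0.68), (24.0, 0.33, 1.15), (25.0, 0.12, 0.95), (25.0, 0.03, 0.36), (25.0, 0.28, 0.79), (25.0, 0.5, 1.04), (25.0, -0.84, 0.46)]
[ 0.5248  0.2642 -0.3025  0.0767] [(25.0, -0.88, 0.71), (24.0, 0.37, 1.2), (25.0, 0.07, 0.87), (25.0, 0.17, 0.38), (25.0, 0.17, 0.76), (25.0, 0.4, 0.93), (25.0, -0.75, 0.45)]
[ 0.5249  0.264  -0.2714  0.0763] [(25.0, -1.01, 0.67), (24.0, 0.29, 1.17), (25.0, 0.15, 0.88), (25.0, 0.17, 0.36), (25.0, 0.33, 0.73), (25.0, 0.51, 0.98), (25.0, -0.76, 0.5)]
```

View pics/fb.png

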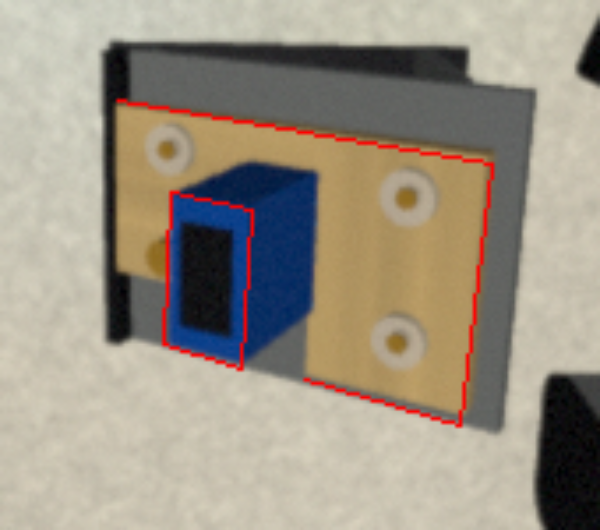

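Run:
```python
from h import *
np.set_printoptions(precision=4,suppress=True)
r=tool(-.3,30); z=-r.as_matrix()[:,2]; g=np.array([.525,.264,.0765])
print(row(g+.13*z,r)); print(row(g+.056*z,r))
```

```text
(array([-0.666 , -0.0169,  0.0662, -0.1429, -0.2815,  0.5247]), np.float64(4.2))
(array([-0.666 , -0.0169,  0.0662, -0.1525, -0.0969,  0.8452]), np.float64(4.2))
```

Call:
drive_tool --deltas '[[[-0.15,0,0.02,-0.03,-0.06,0.12,0.65],[-0.3,-0.01,0.03,-0.07,-0.12,0.24,0.65],[-0.45,-0.01,0.05,-0.1,-0.2,0.36,0.65],[-0.6,-0.015,0.06,-0.14,-0.26,0.48,0.65],[-0.666,-0.017,0.066,-0.143,-0.28,0.525,0.65],[-0.666,-0.017,0.066,-0.143,-0.28,0.525,0.65],[-0.666,-0.017,0.066,-0.143,-0.28,0.525,0.65],[-0.666,-0.017,0.066,-0.143,-0.28,0.525,0.65],[-0.666,-0.017,0.066,-0.143,-0.28,0.525,0.65],[-0.666,-0.017,0.066,-0.143,-0.28,0.525,0.65]]]'

```text
time_s: 6.1
position: [0.4607, 0.2658, 0.1897]
tcp_rot: [0.684, 0.682, 0.183, 0.183]
contact_force: [0.8, -0.5, -0.0]
opening: 0.65
gripper_force: 0.0
```

Run:
```python
from h import *
np.set_printoptions(precision=4,suppress=True)
r=tool(-.3,30); z=-r.as_matrix()[:,2]; g=np.array([.525,.264,.0765])
print(row(g+.13*z,r)); print(row(g+.056*z,r))
```

```text
(array([ 0.0001, -0.0018,  0.0007, -0.0072, -0.0045,  0.0008]), np.float64(0.0))
(array([ 0.0001, -0.0018,  0.0007, -0.0078, -0.0045,  0.3708]), np.float64(1.8))
```

Call:
drive_tool --deltas '[[[0,0,0,-0.008,-0.005,0.1,0.65],[0,0,0,-0.008,-0.005,0.2,0.65],[0,0,0,-0.008,-0.005,0.3,0.65],[0,0,0,-0.008,-0.005,0.37,0.65],[0,0,0,-0.008,-0.005,0.37,0.65],[0,0,0,-0.008,-0.005,0.37,0.65],[0,0,0,-0.008,-0.005,0.37,0.1],[0,0,0,-0.008,-0.005,0.37,0.1],[0,0,0,-0.008,-0.005,0.37,0.1],[0,0,0,-0.008,-0.005,0.37,0.1],[0,0,0,-0.008,-0.005,0.37,0.1],[0,0,0,-0.008,-0.005,0.37,0.1],[0,0,0,-0.008,-0.005,0.37,0.1],[0,0,0,-0.008,-0.005,0.37,0.1]]]' --force 60

```text
time_s: 7.27
position: [0.4958, 0.2645, 0.1255]
tcp_rot: [0.684, 0.682, 0.184, 0.183]
contact_force: [-3.7, -0.2, 6.3]
opening: 0.275
gripper_force: 58.9
```

```bash
cat >> h.py <<'E'
N=np.load("nest.npy") if __import__("os").path.exists("nest.npy") else None
def place(cx,cy,cz,tilt,h=.056,dy=0,yaw=None):
    """TCP pose with lower jaw-edge corner at nest (cx,cy,cz) m, cy = module y; h: TCP above module centre; dy: module y minus TCP y"""
    yaw=N[2] if yaw is None else yaw
    r=tool(yaw,tilt); m=r.as_matrix(); P=np.c_[m[:,1],m[:,0],-m[:,2]]
    c=np.array([N[0],N[1],.008])+R.from_euler('z',N[2],degrees=True).apply([cx,cy,cz])
    return c+P@np.array([.06,-dy,.03+h]),r
def where(tilt=None,h=.056,dy=0):
    """nest coords of the corner/module y from measured pose"""
    p,r=pose(); m=r.as_matrix(); P=np.c_[m[:,1],m[:,0],-m[:,2]]
    c=p-P@np.array([.06,-dy,.03+h])
    q=R.from_euler('z',-N[2],degrees=True)
    return q.apply(c-[N[0],N[1],.008])*1e3, (q*R.from_matrix(P)).as_euler('zyx',degrees=True)
E
python3 - <<'E'
from h import *
np.set_printoptions(precision=4,suppress=True)
p,r=pose(); p1=p+[-.04,0,.13]
print(row(p1,r))
q=place(-.038,.038,.05,30); print(row(*q,frm=(p1,r))); q2=place(-.038,.038,.012,30); print(q2[0],row(*q2,frm=q))
E
```

```text
(array([ 0.    ,  0.    ,  0.    ,  0.0004,  0.1525, -0.6628]), np.float64(3.3))
(array([ 0.0013, -0.0388,  0.0635, -1.2864, -0.0428,  0.5104]), np.float64(6.6))
[0.4989 0.0073 0.1245] (array([ 0.    ,  0.    ,  0.    ,  0.    , -0.095 ,  0.1645]), np.float64(0.9))
```

Call:
drive_tool --deltas '[[[0,0,0,0,0.02,-0.12,0.1],[0,0,0,0,0.05,-0.25,0.1],[0,0,0,0,0.1,-0.42,0.1],[0,0,0,0,0.15,-0.6,0.1],[0,0,0,-0.1,0.15,-0.66,0.1],[0,0,0,-0.3,0.15,-0.66,0.1],[0,-0.01,0.02,-0.5,0.15,-0.66,0.1],[0,-0.02,0.03,-0.7,0.14,-0.55,0.1],[0,-0.03,0.05,-0.9,0.12,-0.4,0.1],[0,-0.039,0.064,-1.0,0.11,-0.25,0.1],[0,-0.039,0.064,-1.0,0.11,-0.25,0.1],[0,-0.039,0.064,-1.0,0.11,-0.25,0.1]]]'

```text
time_s: 8.27
position: [0.489, 0.0617, 0.1772]
tcp_rot: [0.704, 0.661, 0.176, 0.189]
contact_force: [0.6, -0.6, -1.8]
opening: 0.277
gripper_force: 58.9
```

Run:
```python
from h import *
np.set_printoptions(precision=4,suppress=True)
print(env.read_state()["time_s"]); q=place(-.038,.038,.035,30); print(row(*q)); print(where())
```

```text
8.2667
(array([-0.0026,  0.0048, -0.0018, -0.2681, -0.0161,  0.1627]), np.float64(1.5))
(array([-51.4663,  91.4871,  64.7046]), array([ -0.2055, -29.8843,  -0.2505]))
```

Call:
drive_tool --deltas '[[[0,0.003,0,-0.14,0,0.05,0.1],[0,0.005,0,-0.27,-0.016,0.1,0.1],[0,0.005,0,-0.27,-0.016,0.163,0.1],[0,0.005,0,-0.27,-0.016,0.163,0.1],[0,0.005,0,-0.27,-0.016,0.163,0.1],[0,0.005,0,-0.27,-0.016,0.163,0.1]]]'

```text
time_s: 8.77
position: [0.4994, 0.0099, 0.1492]
tcp_rot: [0.703, 0.662, 0.178, 0.187]
contact_force: [1.0, -0.2, -1.5]
opening: 0.272
gripper_force: 58.8
```

Run:
```python
from h import *
np.set_printoptions(precision=4,suppress=True)
s=env.read_state(); print(s["time_s"],s["contact_force"],s["moment"]); print(where())
a=viewer.get_image("wrist"); save(cv2.resize(a,(800,600)),"w5.png")
b=viewer.get_image("side")
save(cv2.resize(b[150:270,180:340],(800,600),interpolation=cv2.INTER_CUBIC),"s5.png")
for c in("wrist","side"):
  for l in ["panel_blue_edge","panel_blue_grip"]:
    for d in viewer.tip_of(c,l)[:2]:
        w=toW(c,d["point"]); print(c,l,round(d["p"],2),R.from_euler('z',-N[2],degrees=True).apply(w-[N[0],N[1],.008])*1e3)
q=place(-.038,.038,.008,30); print(row(*q))
```

```text
8.7667 [ 0.9958 -0.1765 -1.5472] [0.0958 0.6859 0.0278]
(array([-37.749 ,  40.944 ,  36.6839]), array([  0.0602, -29.9753,   0.2029]))
wrist panel_blue_edge 0.7 [-38.4895  42.1346  34.4077]
wrist panel_blue_grip 0.88 [ 2.7976 47.1853 91.1762]
wrist panel_blue_grip 0.22 [  0.6751 -30.5566  27.9697]
side panel_blue_edge 0.65 [-39.8625  43.1899  39.2628]
side panel_blue_grip 0.97 [-2.9406 40.8541 94.8834]
side panel_blue_grip 0.7 [ 203.6956 -273.7343  -13.484 ]
(array([ 0.0006, -0.0048,  0.0019, -0.0172, -0.0741,  0.1232]), np.float64(0.7))
```

View pics/w5.png

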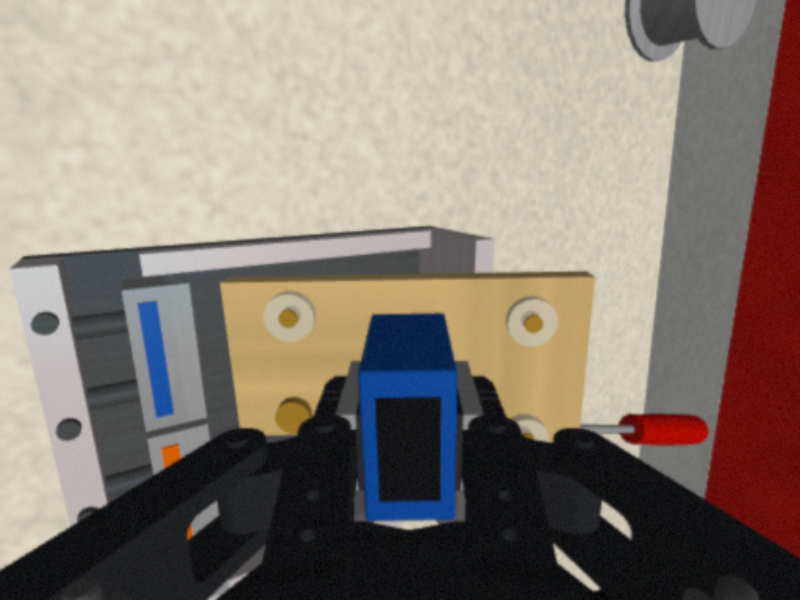

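```bash
cat > inhand.py <<'E'
from fit import *
def inhand(color):
    p0,r=pose(); m=r.as_matrix(); P=np.c_[m[:,1],m[:,0],-m[:,2]]
    a=viewer.get_image("wrist"); K,M,t=cam("wrist"); u=.022
    S,F=(.033,.033) if color=='b' else (.046,.026)
    # all visible edges: module top, plate near edge, far edge, +y side
    L=[([-.012,-u,u],[-.012,u,u]),([.012,-u,u],[.012,u,u]),([-.012,u,u],[.012,u,u]),([-.012,-u,u],[.012,-u,u]),
       ([-.06,S-.03,-u],[-.06,S,-u]),([.06,F-.03,-u],[.06,F,-u])]
    L+=[([-.06,.033,-u],[.06,.033,-u])] if color=='b' else [([-.06,.046,-u],[.008,.046,-u]),([.008,.026,-u],[.06,.026,-u])]
    def rot(p):
        return P@R.from_euler('zy',[p[2],p[4]],degrees=True).as_matrix(), p0+P@np.array([p[0],p[1],-.054-p[3]])
    p,res=fit(a,K,M,t,L,[0,0,0,.002,0],rot,rng=9); print("dx,dy,yaw,h-54,pitch",p.round(4),[tuple(map(float,q)) for q in res])
    Rm,T=rot(p); b=a.copy()
    for X in L:
        uv=[(lambda c:(c[:2]/c[2]))(K@(M@(Rm@np.array(x)+T)+t)) for x in X]
        cv2.line(b,*[tuple(int(v) for v in q.round()) for q in uv],(255,0,0),1)
    return p,a,b
E
python3 - <<'E'
from inhand import *
p,a,b=inhand('b'); save(b,"ih.png")
# recheck nest y using +72/+80 wall and lip lines in this image
K,M,t=cam("wrist")
L=[([-.04,.072,.010],[.035,.072,.010]),([-.04,.08,.010],[.035,.08,.010]),([-.048,.0165,.018],[-.048,.0685,.018]),([-.085,0,.018],[-.085,.07,.018])]
rot=lambda p:(R.from_euler('z',p[2],degrees=True).as_matrix(),np.array([p[0],p[1],.008]))
print(fit(a,K,M,t,L,N,rot,rng=9))
E
```

```text
dx,dy,yaw,h-54,pitch [9.0000e-04 3.0000e-04 1.7659e+00 2.7000e-03 3.9250e-01] [(25.0, 1.65, 1.55), (24.0, -1.42, 1.1), (25.0, -0.31, 0.49), (25.0, -0.84, 1.35), (25.0, -0.71, 0.32), (25.0, 0.96, 0.42), (25.0, 1.55, 1.07)]
(array([ 0.52550907, -0.03161691, -3.45453089]), [(25, np.float64(-2.23), np.float64(0.26)), (25, np.float64(1.77), np.float64(0.19)), (25, np.float64(0.26), np.float64(0.25)), (25, np.float64(-0.2), np.float64(0.23))])
```

```bash
python3 - <<'E'
from h import *
a=viewer.get_image("wrist").astype(int); save(a.astype(np.uint8),"w5raw.png")
for c in (145,160,190,220,250,280,310,340,370,376): print(c,a[168:190,c-2:c+3].mean(1).sum(1).astype(int))
print("near/far edge rows")
for r in (190,210,230,250): print(r,a[r-1:r+2,134:150].mean(0).sum(1).astype(int),a[r-1:r+2,366:388].mean(0).sum(1).astype(int))
E
python3 - <<'E'
import sys; sys.path.insert(0,'.')
from h import *
p,r=pose(); m=r.as_matrix(); P=np.c_[m[:,1],m[:,0],-m[:,2]]
for y in(0,1.5):
  Q=P@R.from_euler('z',y,degrees=True).as_matrix()
  for X in([-.06,.033,-.022],[.06,.033,-.022],[-.06,.033,-.03],[.06,.033,-.03],[-.06,0,-.022],[.06,0,-.022],[-.012,.022,.022],[.012,.022,.022],[-.012,-.022,.022],[.012,-.022,.022]):
    print(y,X,proj("wrist",p+Q@(np.array(X)-[0,0,.0565])).round(1))
E
```

```text
145 [589 591 585 537 369 251 234 235 232 231 237 243 308 431 477 479 478 476
 479 476 470 472]
160 [584 566 486 280 228 233 228 225 229 237 234 249 334 469 482 480 480 476
 478 480 476 474]
190 [279 231 229 232 224 231 230 229 234 238 241 284 398 472 481 478 478 476
 453 408 395 440]
220 [222 220 225 228 225 223 223 230 232 231 249 339 471 482 483 485 483 481
 479 479 481 480]
250 [223 227 224 222 224 221 222 227 234 242 286 399 477 486 484 484 486 482
 480 477 477 475]
280 [270 272 273 269 276 270 261 244 233 249 336 470 480 487 483 484 484 479
 484 483 478 482]
310 [545 545 541 543 542 518 417 252 228 266 368 445 453 453 453 450 453 456
 452 456 454 453]
340 [603 603 611 612 600 532 327 229 232 312 438 457 459 461 457 457 457 452
 457 455 441 409]
370 [598 589 587 579 552 441 258 228 270 372 456 462 464 461 462 465 463 461
 460 464 462 462]
376 [588 592 600 599 585 522 391 289 276 375 451 457 457 458 458 457 456 460
 459 459 459 459]
near/far edge rows
190 [228 231 226 232 224 227 239 272 425 469 470 469 472 472 476 477] [462 460 457 463 462 461 460 461 459 455 458 461 462 507 559 
[... 586 characters left out ...]
.1]
0 [-0.06, 0.033, -0.03] [145.7 176.5]
0 [0.06, 0.033, -0.03] [375.4 176.4]
0 [-0.06, 0, -0.022] [146.8 241. ]
0 [0.06, 0, -0.022] [374.3 240.9]
0 [-0.012, 0.022, 0.022] [227.6 237.8]
0 [0.012, 0.022, 0.022] [292.6 237.8]
0 [-0.012, -0.022, 0.022] [230.9 336.7]
0 [0.012, -0.022, 0.022] [289.6 336.6]
1.5 [-0.06, 0.033, -0.022] [138.5 183.3]
1.5 [0.06, 0.033, -0.022] [379.7 177. ]
1.5 [-0.06, 0.033, -0.03] [144.4 179.5]
1.5 [0.06, 0.033, -0.03] [374.  173.5]
1.5 [-0.06, 0, -0.022] [147.1 243.7]
1.5 [0.06, 0, -0.022] [374.6 238.2]
1.5 [-0.012, 0.022, 0.022] [226.  238.6]
1.5 [0.012, 0.022, 0.022] [291.1 237. ]
1.5 [-0.012, -0.022, 0.022] [232.4 337.3]
1.5 [0.012, -0.022, 0.022] [291.1 336. ]
```

```bash
cat >> h.py <<'E'
def place(cx,cy,cz,tilt,h=.057,dy=0.0005,gy=.95):
    """corner at nest (cx,cy,cz); panel aligned with nest; gy = panel yaw in hand (deg)"""
    Pn=R.from_euler('z',N[2],degrees=True)*R.from_euler('y',-tilt,degrees=True)
    r0=Pn*R.from_euler('z',-gy,degrees=True); P=r0.as_matrix()
    c=np.array([N[0],N[1],.008])+R.from_euler('z',N[2],degrees=True).apply([cx,cy,cz])
    return c+Pn.apply([.06,0,.03])+P@np.array([0,-dy,h]), R.from_matrix(np.c_[P[:,1],P[:,0],-P[:,2]])
def where(h=.057,dy=0.0005,gy=.95):
    p,r=pose(); m=r.as_matrix(); P=R.from_matrix(np.c_[m[:,1],m[:,0],-m[:,2]]); Pp=P*R.from_euler('z',gy,degrees=True)
    c=p-P.apply([0,-dy,h])-Pp.apply([.06,0,.03]); q=R.from_euler('z',-N[2],degrees=True)
    s=env.read_state(); print("t",round(s["time_s"],2),"corner mm",(q.apply(c-[N[0],N[1],.008])*1e3).round(1),"yaw,pitch,roll",(q*Pp).as_euler('zyx',degrees=True).round(2),"F",q.apply(s["contact_force"]).round(1))
E
python3 - <<'E'
from h import *
where(); print(row(*place(-.038,.038,.010,30))); print(row(*place(-.038,.038,.004,30)))
E
```

```text
t 9.17 corner mm [-37.   40.6  35.7] yaw,pitch,roll [  1.11 -30.01   0.22] F [ 0.3  0.7 -0.1]
(array([ 1.000e-04, -4.300e-03,  2.230e-02, -1.730e-02, -6.840e-02,
        1.087e-01]), np.float64(0.6))
(array([ 1.000e-04, -4.300e-03,  2.230e-02, -1.740e-02, -8.340e-02,
        1.347e-01]), np.float64(0.8))
```

Call:
drive_tool --deltas '[[[0,-0.002,0.011,-0.01,-0.03,0.05,0.1],[0,-0.004,0.022,-0.017,-0.068,0.109,0.1],[0,-0.004,0.022,-0.017,-0.083,0.135,0.1],[0,-0.004,0.022,-0.017,-0.083,0.135,0.1],[0,-0.004,0.022,-0.017,-0.083,0.135,0.1],[0,-0.004,0.022,-0.017,-0.083,0.135,0.1]]]'

```text
time_s: 9.67
position: [0.4986, 0.0061, 0.1174]
tcp_rot: [0.709, 0.656, 0.179, 0.187]
contact_force: [0.4, -0.1, -0.3]
opening: 0.273
gripper_force: 58.8
```

Run:
```python
from h import *
where(); print(row(*place(-.038,.038,.000,30)))
for c in("wrist","side"):
  viewer.get_image(c)
  for l in ["panel_blue_edge"]:
    for d in viewer.tip_of(c,l)[:2]:
        w=toW(c,d["point"]); print(c,l,round(d["p"],2),R.from_euler('z',-N[2],degrees=True).apply(w-[N[0],N[1],.008])*1e3)
```

```text
t 9.67 corner mm [-37.8  37.4   4. ] yaw,pitch,roll [ -0.06 -29.98  -0.04] F [ 0.4 -0.1 -0.3]
(array([-0.0003,  0.0008, -0.001 ,  0.003 , -0.0113,  0.0168]), np.float64(0.1))
wrist panel_blue_edge 0.89 [-37.79040053  36.43071096   1.10999645]
side panel_blue_edge 0.8 [-42.84915261  39.88760515   5.01845786]
```

Call:
drive_tool --deltas '[[[0,0,0,0,-0.003,0.0043,0.1],[0,0,0,0,-0.005,0.0087,0.1],[0,0,0,0,-0.0075,0.013,0.1],[0,0,0,0,-0.01,0.0173,0.1],[0,0,0,0,-0.01,0.0173,0.1],[0,0,0,0,-0.01,0.0173,0.1]]]'

```text
time_s: 10.37
position: [0.4985, 0.0062, 0.113]
tcp_rot: [0.709, 0.656, 0.179, 0.187]
contact_force: [-0.2, -0.2, 0.9]
opening: 0.278
gripper_force: 59.1
```

Run:
```python
from h import *
where()
```

```text
t 10.37 corner mm [-37.9  37.4  -0.3] yaw,pitch,roll [ -0.07 -29.98  -0.03] F [-0.2 -0.2  0.9]
```

Call:
drive_tool --deltas '[[[0,0,0,0,-0.0013,0.0022,0.1],[0,0,0,0,-0.0025,0.0043,0.1],[0,0,0,0,-0.0038,0.0065,0.1],[0,0,0,0,-0.0038,0.0065,0.1],[0,0,0,0,-0.0038,0.0065,0.1]]]'

```text
time_s: 10.78
position: [0.4989, 0.0062, 0.1124]
tcp_rot: [0.709, 0.656, 0.179, 0.188]
contact_force: [-5.5, -0.2, 15.6]
opening: 0.274
gripper_force: 60.3
```

Run:
```python
from h import *
where()
```

```text
t 10.78 corner mm [-37.3  37.4  -1. ] yaw,pitch,roll [ -0.05 -30.1   -0.04] F [-5.5 -0.5 15.6]
```

Call:
drive_tool --deltas '[[[0,0,0,0,0.0065,-0.0113,0.1],[0,0,0,0,0.0065,-0.0113,0.1],[0,0,0,-0.0005,-0.025,-0.03,0.1],[0,0,0,-0.001,-0.05,-0.044,0.1],[0,0,0,-0.0015,-0.07,-0.0553,0.1],[0,0,0,-0.0018,-0.0893,-0.0665,0.1],[0,0,0,-0.0018,-0.0893,-0.0665,0.1],[0,0,0,-0.0018,-0.0893,-0.0665,0.1]]]'

```text
time_s: 11.45
position: [0.4768, 0.0074, 0.1143]
tcp_rot: [0.709, 0.656, 0.179, 0.187]
contact_force: [5.9, -0.2, -5.6]
opening: 0.277
gripper_force: 58.8
```

Run:
```python
from h import *
where()
b=viewer.get_image("side"); save(cv2.resize(b[170:250,200:320],(800,533),interpolation=cv2.INTER_CUBIC),"s6.png")
```

```text
t 11.45 corner mm [-59.5  37.3   1. ] yaw,pitch,roll [ -0.09 -30.04  -0.05] F [ 5.9  0.1 -5.6]
```

Call:
drive_tool --deltas '[[[0,0,0,0,-0.0015,0.0026,0.1],[0,0,0,0,-0.003,0.0052,0.1],[0,0,0,0,-0.003,0.0052,0.1],[0,0,0,0,-0.003,0.0052,0.1]]]'

```text
time_s: 11.83
position: [0.4775, 0.0074, 0.1135]
tcp_rot: [0.709, 0.655, 0.179, 0.188]
contact_force: [5.0, -0.5, 2.7]
opening: 0.275
gripper_force: 59.6
```

Run:
```python
from h import *
where()
print(row(*place(-.061,.038,.0003,30)))
```

```text
t 11.83 corner mm [-58.7  37.3   0.2] yaw,pitch,roll [ -0.1  -30.11  -0.05] F [ 5.  -0.2  2.7]
(array([ 0.0026,  0.001 , -0.0017,  0.0032, -0.009 , -0.0057]), np.float64(0.1))
```

Call:
drive_tool --deltas '[[[0,0,0,0.004,-0.001,-0.003,0.1],[0,0,0,0.008,-0.003,-0.006,0.1],[0,0,0,0.008,-0.003,-0.006,0.1],[0,0,0,0.008,-0.003,-0.006,0.1]]]'

```text
time_s: 12.17
position: [0.4759, 0.0083, 0.1139]
tcp_rot: [0.71, 0.655, 0.179, 0.188]
contact_force: [5.0, -3.1, -0.7]
opening: 0.27
gripper_force: 59.7
```

Run:
```python
from h import *
where()
```

```text
t 12.17 corner mm [-60.5  38.1   0.6] yaw,pitch,roll [ -0.18 -30.05  -0.14] F [ 5.2 -2.8 -0.7]
```

Call:
drive_tool --deltas '[[[0,0,0,0.004,0,0,0.1],[0,0,0,0.008,0,0,0.1],[0,0,0,0.008,0,0,0.1],[0,0,0,0.008,0,0,0.1]]]'

```text
time_s: 12.5
position: [0.4759, 0.0087, 0.1139]
tcp_rot: [0.71, 0.655, 0.178, 0.189]
contact_force: [4.8, -7.3, 1.7]
opening: 0.273
gripper_force: 60.6
```

Run:
```python
from h import *
where()
```

```text
t 12.5 corner mm [-60.4  38.3   0.6] yaw,pitch,roll [ -0.31 -30.07  -0.28] F [ 5.2 -7.   1.7]
```

Run:
```python
from h import *
np.set_printoptions(precision=4,suppress=True)
for th in (30,24,18,12,6,0):
    q=place(-.064+.008*np.sin(np.radians(th)),.0370,.0005,th); print(th,list(map(float,row(*q)[0])),q[0])
```

```text
30 [0.0017, 0.0054, -0.0037, -0.0077, 0.0024, 0.0018] [0.4764 0.0071 0.1138]
24 [0.135, 0.003, -0.0039, -0.0067, 0.0429, 0.0337] [0.4866 0.0065 0.1124]
18 [0.2683, 0.0006, -0.0042, -0.0059, 0.0796, 0.0699] [0.4965 0.0059 0.1098]
12 [0.4016, -0.0019, -0.0045, -0.0051, 0.1119, 0.1101] [0.5061 0.0053 0.1061]
6 [0.5349, -0.0043, -0.0047, -0.0044, 0.1395, 0.1536] [0.5153 0.0048 0.1013]
0 [0.6682, -0.0067, -0.005, -0.0037, 0.1621, 0.2002] [0.5238 0.0042 0.0955]
```

Call:
drive_tool --deltas '[[[0,0,0,-0.015,0.0,0,0.1],[0,0,0,-0.015,0.0,0,0.1],[0,0,0,-0.015,0,0,0.1]]]'

```text
time_s: 12.75
position: [0.4759, 0.0074, 0.114]
tcp_rot: [0.709, 0.655, 0.179, 0.188]
contact_force: [6.2, -0.7, -0.7]
opening: 0.275
gripper_force: 59.3
```

Run:
```python
from h import *
np.set_printoptions(precision=4,suppress=True)
where()
for th in (30,24,18,12,6,0):
    q=place(-.064+.008*np.sin(np.radians(th)),.0370,.0008,th); print(th,list(map(float,row(*q)[0])),q[0])
```

```text
t 12.75 corner mm [-60.4  37.2   0.6] yaw,pitch,roll [ -0.13 -30.05  -0.08] F [ 6.3 -0.3 -0.7]
30 [0.0012, 0.0015, -0.002, -0.0009, 0.0025, 0.0005] [0.4764 0.0071 0.1141]
24 [0.1345, -0.0008, -0.002, -0.0002, 0.0431, 0.0324] [0.4866 0.0065 0.1127]
18 [0.2678, -0.0032, -0.0021, 0.0005, 0.0797, 0.0686] [0.4965 0.0059 0.1101]
12 [0.4011, -0.0055, -0.0022, 0.0012, 0.112, 0.1087] [0.5061 0.0053 0.1064]
6 [0.5345, -0.0078, -0.0022, 0.0017, 0.1396, 0.1523] [0.5153 0.0048 0.1016]
0 [0.6678, -0.0101, -0.0023, 0.0022, 0.1623, 0.1989] [0.5238 0.0042 0.0958]
```

Call:
drive_tool --deltas '[[[0.067,0,-0.001,0,0.022,0.016,0.1],[0.134,-0.001,-0.002,0,0.043,0.032,0.1],[0.2,-0.002,-0.002,0,0.0615,0.05,0.1],[0.268,-0.003,-0.002,0.0005,0.0797,0.0686,0.1],[0.335,-0.0045,-0.002,0.001,0.096,0.0885,0.1],[0.401,-0.0055,-0.002,0.001,0.112,0.1087,0.1],[0.468,-0.0067,-0.002,0.0015,0.126,0.13,0.1],[0.5345,-0.0078,-0.002,0.0017,0.1396,0.1523,0.1],[0.5345,-0.0078,-0.002,0.0017,0.1396,0.1523,0.1],[0.5345,-0.0078,-0.002,0.0017,0.1396,0.1523,0.1],[0.5345,-0.0078,-0.002,0.0017,0.1396,0.1523,0.1]]]'

```text
time_s: 13.67
position: [0.5175, 0.0034, 0.1021]
tcp_rot: [0.734, 0.677, 0.037, 0.035]
contact_force: [5.7, -1.3, 2.2]
opening: 0.271
gripper_force: 61.0
```

Run:
```python
from h import *
np.set_printoptions(precision=4,suppress=True)
where()
from inhand import *
p,a,b=inhand('b'); 
for th,z in ((3,.0008),(0,.0008),(0,.0002)):
    q=place(-.064+.008*np.sin(np.radians(th)),.0370,z,th); print(th,list(map(float,row(*q)[0])),q[0])
K,M,t=cam("wrist")
L=[([-.04,.072,.010],[.035,.072,.010]),([-.04,.08,.010],[.035,.08,.010])]
rot=lambda p:(R.from_euler('z',p[2],degrees=True).as_matrix(),np.array([N[0],p[1],.008]))
print(fit(a,K,M,t,L,N,rot,rng=9))
save(a,"w7.png")
```

```text
t 13.67 corner mm [-61.1  36.4   1.5] yaw,pitch,roll [-0.14 -5.83  0.28] F [ 5.8 -1.   2.2]
dx,dy,yaw,h-54,pitch [-0.0001  0.0066  1.9458 -0.0057  1.5045] [(23.0, 1.72, 1.96), (25.0, -0.66, 1.96), (10.0, -4.78, 3.42), (23.0, 2.62, 1.0), (20.0, 0.71, 1.02), (22.0, -0.63, 0.55), (25.0, -0.59, 0.26)]
3 [0.0669, -0.0057, -0.0047, 0.0046, 0.0111, 0.0155] [0.5196 0.0045 0.0988]
0 [0.1336, -0.007, -0.0046, 0.0049, 0.0305, 0.0327] [0.5238 0.0042 0.0958]
0 [0.1336, -0.007, -0.0046, 0.0049, 0.0302, 0.0357] [0.5238 0.0042 0.0952]
(array([ 0.5256, -0.031 , -3.5427]), [(25, np.float64(-2.79), np.float64(0.31)), (25, np.float64(1.96), np.float64(0.22))])
```

Run:
```python
import cv2
cv2.imwrite("pics/w7b.png",cv2.resize(cv2.imread("pics/w7.png"),(800,600),interpolation=cv2.INTER_CUBIC))
```

```text
(no output)
```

View pics/w7b.png

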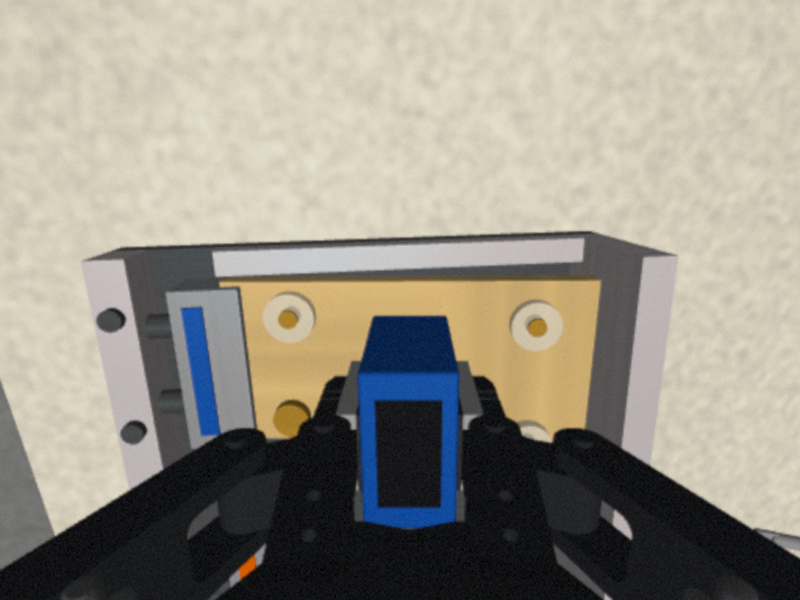

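Call:
drive_tool --deltas '[[[0.03,-0.003,-0.002,0.002,0.005,0.007,0.1],[0.067,-0.005,-0.0045,0.004,0.012,0.0155,0.1],[0.067,-0.005,-0.0045,0.004,0.012,0.0155,0.1],[0.067,-0.005,-0.0045,0.004,0.012,0.0155,0.1]]]'

```text
time_s: 14.05
position: [0.5187, 0.0052, 0.0984]
tcp_rot: [0.732, 0.68, 0.018, 0.02]
contact_force: [6.5, -2.0, 1.1]
opening: 0.273
gripper_force: 61.1
```

Run:
```python
from h import *
np.set_printoptions(precision=4,suppress=True)
where()
for th,z in ((0,.0012),(0,.0002)):
    q=place(-.063+.008*np.sin(np.radians(th)),.0370,z,th); print(th,list(map(float,row(*q)[0])),q[0])
```

```text
t 14.05 corner mm [-64.5  37.3   0.4] yaw,pitch,roll [ 0.2  -3.03 -0.12] F [ 6.6 -1.6  1.1]
0 [0.0675, 0.0017, 0.0045, -0.003, 0.0301, 0.0127] [0.5248 0.0042 0.0962]
0 [0.0675, 0.0017, 0.0045, -0.003, 0.0299, 0.0177] [0.5248 0.0042 0.0952]
```

Call:
drive_tool --deltas '[[[0.03,0.001,0.002,-0.001,0.015,0.007,0.1],[0.0675,0.0017,0.003,-0.002,0.03,0.016,0.1],[0.0675,0.0017,0.003,-0.002,0.03,0.0177,0.1],[0.0675,0.0017,0.003,-0.002,0.03,0.0177,0.1],[0.0675,0.0017,0.003,-0.002,0.03,0.0177,0.1],[0.0675,0.0017,0.003,-0.002,0.03,0.0177,0.1]]]'

```text
time_s: 14.55
position: [0.5244, 0.0048, 0.0951]
tcp_rot: [0.733, 0.68, -0.0, -0.0]
contact_force: [5.0, -0.4, -1.2]
opening: 0.271
gripper_force: 60.8
```

Run:
```python
from h import *
where()
```

```text
t 14.55 corner mm [-63.5  37.5   0.1] yaw,pitch,roll [0.11 0.01 0.  ] F [ 5.  -0.1 -1.2]
```

Call:
drive_tool --deltas '[[[0,0,0,0,0,0.004,0.1],[0,0,0,0,0.005,0.004,0.1],[0,0,0,0,0.01,0.004,0.1],[0,0,0,0,0.015,0.004,0.1],[0,0,0,0,0.019,0.004,0.1],[0,0,0,0,0.019,0.004,0.1],[0,0,0,0,0.019,0.004,0.1]]]'

```text
time_s: 15.13
position: [0.5265, 0.0048, 0.0941]
tcp_rot: [0.733, 0.68, -0.002, -0.001]
contact_force: [-1.0, 0.8, 2.8]
opening: 0.272
gripper_force: 61.4
```

Run:
```python
from h import *
where()
```

```text
t 15.13 corner mm [-61.7  37.6  -0.6] yaw,pitch,roll [ 0.12  0.22 -0.04] F [-1.   0.7  2.8]
```

Call:
drive_tool --deltas '[[[0,0,0,0,0,0,0.5],[0,0,0,0,0,0,0.5],[0,0,0,0,0,0,0.5],[0,0,0,0,0,0,0.5],[0,0,0,0,0,0,0.5]]]'

```text
time_s: 15.55
position: [0.5271, 0.0046, 0.0943]
tcp_rot: [0.733, 0.68, -0.001, -0.001]
contact_force: [0.1, -0.5, -0.3]
opening: 0.502
gripper_force: 0.0
```

Call:
drive_tool --deltas '[[[0,0,0,0,0,-0.1,0.5],[0,0,0,0,0,-0.25,0.5],[0,0,0,0,0,-0.45,0.5],[0,0,0,0,0,-0.65,0.5],[0,0,0,0.1,0,-0.85,0.5],[0,0,0,0.2,0,-0.9,0.7],[0,0,0,0.2,0,-0.9,0.7],[0,0,0,0.2,0,-0.9,0.7],[0,0,0,0.2,0,-0.9,0.7]]]'

```text
time_s: 16.3
position: [0.5303, 0.044, 0.2736]
tcp_rot: [0.733, 0.68, -0.002, -0.001]
contact_force: [-0.7, -0.6, -0.1]
opening: 0.7
gripper_force: 0.0
```

Run:
```python
from fit import *
np.set_printoptions(precision=4,suppress=True)
a=viewer.get_image("wrist"); K,M,t=cam("wrist"); np.savez("w8.npz",a=a,K=K,M=M,t=t)
print(env.read_state()["time_s"],pose()[0])
rotN=lambda p:(R.from_euler('z',p[2],degrees=True).as_matrix(),np.array([p[0],p[1],.008]))
Ln=[([.06,-.08,.045],[.06,.08,.045]),([.07,-.08,.045],[.07,.08,.045]),([-.04,-.072,.010],[.045,-.072,.010]),([-.04,-.08,.010],[.045,-.08,.010]),([-.085,-.07,.018],[-.085,.07,.018]),([-.097,-.07,.018],[-.097,.07,.018]),([-.048,-.0695,.018],[-.048,.0125,.018])]
n,res=fit(a,K,M,t,Ln,N,rotN); print("nest",n,res)
u=.022
Lp=[([-.012,-u,u],[-.012,u,u]),([.012,-u,u],[.012,u,u]),([-.012,u,u],[.012,u,u]),([-.012,-u,u],[.012,-u,u]),([.06,-.043,-u],[.06,.033,-u]),([-.04,.033,-u],[.06,.033,-u]),([.012,-.043,-u],[.06,-.043,-u])]
h=N[:2]+R.from_euler('z',N[2],degrees=True).apply([0,.038,0])[:2]
rotP=lambda p:(R.from_euler('zy',p[2:4],degrees=True).as_matrix(),np.array([p[0],p[1],.038]))
p,res=fit(a,K,M,t,Lp,[*h,N[2],0],rotP); print("panel",p,res)
print("in nest mm",R.from_euler('z',-n[2],degrees=True).apply([p[0]-n[0],p[1]-n[1],0])*1e3,p[2]-n[2])
```

```text
16.35 [0.5302 0.0436 0.2732]
nest [ 0.5255 -0.0288 -3.4162] [(25, np.float64(0.26), np.float64(1.16)), (18, np.float64(0.21), np.float64(1.06)), (25, np.float64(-1.98), np.float64(0.18)), (25, np.float64(2.02), np.float64(0.1)), (17, np.float64(-0.3), np.float64(0.95)), (23, np.float64(-0.01), np.float64(1.29)), (25, np.float64(0.03), np.float64(0.32))]
panel [ 0.53    0.0053 -2.1488 -7.8685] [(18, np.float64(0.28), np.float64(0.41)), (25, np.float64(-0.2), np.float64(0.34)), (25, np.float64(-0.65), np.float64(0.55)), (2, np.float64(-1.81), np.float64(0.12)), (25, np.float64(-0.03), np.float64(0.53)), (25, np.float64(0.82), np.float64(0.22)), (23, np.float64(0.04), np.float64(0.25))]
in nest mm [ 2.5263 34.3288  0.    ] 1.267475021729159
```

Run:
```python
from fit import *
np.set_printoptions(precision=4,suppress=True)
d=np.load("w8.npz"); a,K,M,t=d["a"],d["K"],d["M"],d["t"]
u=.022
Lp=[([-.012,-u,u],[-.012,u,u]),([.012,-u,u],[.012,u,u]),([-.012,u,u],[.012,u,u]),([.06,-.043,-u],[.06,.033,-u]),([-.04,.033,-u],[.06,.033,-u]),([.012,-.043,-u],[.06,-.043,-u]),([.01,-.043,-u],[.01,-.024,-u])]
h=N[:2]+R.from_euler('z',N[2],degrees=True).apply([0,.038,0])[:2]
for th in (0,-4,-8):
  rotP=lambda p:(R.from_euler('zy',[p[2],th],degrees=True).as_matrix(),np.array([p[0],p[1],.008+.06*np.sin(np.radians(-th))+.03*np.cos(np.radians(th))]))
  p,res=fit(a,K,M,t,Lp,[*h,N[2]],rotP); print(th,p,[tuple(map(float,r)) for r in res], R.from_euler('z',-N[2],degrees=True).apply([p[0]-N[0],p[1]-N[1],0])*1e3)
```

```text
0 [ 0.5274  0.0046 -2.2055] [(21.0, 0.28, 1.07), (25.0, 0.47, 0.34), (25.0, -0.07, 0.41), (25.0, 0.44, 0.64), (25.0, 1.43, 0.63), (25.0, -0.77, 0.36), (25.0, -1.82, 0.16)] [-0.4382 37.0923  0.    ]
-4 [ 0.5288  0.0067 -2.8922] [(18.0, 0.31, 0.42), (25.0, 0.3, 0.24), (25.0, -0.74, 0.44), (25.0, -1.94, 0.13), (25.0, 0.52, 0.21), (25.0, 0.28, 0.08), (25.0, 0.28, 0.14)] [ 0.8028 39.291   0.    ]
-8 [ 0.5293  0.0083 -3.4775] [(18.0, -0.88, 0.4), (25.0, -0.76, 0.09), (25.0, -0.85, 0.56), (25.0, 0.49, 0.26), (25.0, 0.14, 0.41), (23.0, 1.38, 0.49), (25.0, 1.98, 0.0)] [ 1.2357 40.8343  0.    ]
```

Run:
```python
from h import *
d=np.load("w8.npz"); a=d["a"]
b=viewer.get_image("side")
A=cv2.resize(a[100:340,120:400],(560,480),interpolation=cv2.INTER_CUBIC)
B=cv2.resize(b[185:245,210:290],(240,180),interpolation=cv2.INTER_CUBIC)
o=np.zeros((600,800,3),np.uint8); o[:480,:560]=A; o[:180,560:]=B
save(o,"last.png")
```

```text
(no output)
```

View pics/last.png

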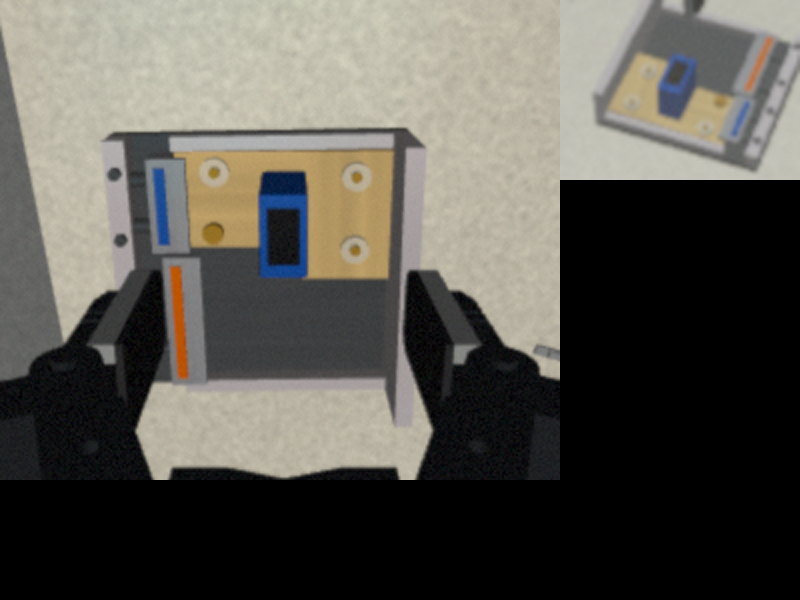

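Run:
```python
from h import *
np.set_printoptions(precision=4,suppress=True)
d=np.load("w8.npz"); a,K,M,t=d["a"].astype(int),d["K"],d["M"],d["t"]
def rz(uv,z):
    o=-M.T@t; v=M.T@np.linalg.solve(K,[uv[0],uv[1],1]); X=o+v*(z-o[2])/v[2]
    return (R.from_euler('z',-N[2],degrees=True).apply(X-[N[0],N[1],.008])*1e3).round(1)
def edge(c,r0,r1):
    g=cv2.GaussianBlur(a.sum(2).astype(np.float32),(0,0),.8)[r0:r1,c]; k=np.abs(np.gradient(g)).argmax(); return r0+k
for c in (280,290,300,308): e=edge(c,230,248); print("blue -y far (-5)",c,e,rz((c,e),.016))
for c in (220,230,240,248): e=edge(c,218,230); print("blue -y near (15)",c,e,rz((c,e),.016))
for c in (225,250,290,310):
    e=edge(c,286,296); print("wall -72..",c,e,rz((c,e),.018),a[284:300,c].sum(1))
for c in (225,250,290,310): print("wall +72",c,a[162:182,c].sum(1),rz((c,162),.018),rz((c,182),.018))
print(row([.36,-.27,.26],tool(-12,0)))
```

```text
blue -y far (-5) 280 239 [20.  -6.5  8. ]
blue -y far (-5) 290 239 [31.7 -6.7  8. ]
blue -y far (-5) 300 239 [43.4 -6.8  8. ]
blue -y far (-5) 308 239 [52.7 -7.   8. ]
blue -y near (15) 220 223 [-48.9  14.5   8. ]
blue -y near (15) 230 223 [-37.4  14.3   8. ]
blue -y near (15) 240 223 [-25.9  14.2   8. ]
blue -y near (15) 248 223 [-16.7  14.    8. ]
wall -72.. 225 290 [-47.2 -72.6  10. ] [195 193 203 220 216 284 387 475 486 489 483 491 527 536 534 528]
wall -72.. 250 289 [-16.6 -71.6  10. ] [189 203 213 207 234 327 470 489 486 488 492 504 530 534 532 519]
wall -72.. 290 289 [ 32.2 -72.3  10. ] [197 224 235 223 267 379 476 490 484 492 491 527 532 540 531 526]
wall -72.. 310 289 [ 56.6 -72.6  10. ] [202 209 223 221 282 392 475 487 491 483 501 527 513 512 525 531]
wall +72 225 [573 571 512 316 177 280 420 517 525 525 534 526 511 456 453 456 438 431
 512 517] [-39.4  85.7  10. ] [-40.5  63.5  10. ]
wall +72 250 [548 550 478 211 214 325 466 525 527 529 530 529 477 371 456 457 457 450
 446 438] [-12.4  85.3  10. ] [-13.   63.1  10. ]
wall +72 290 [541 487 308 186 286 418 507 523 529 519 517 495 403 331 411 418 419 408
 421 415] [30.6 84.6 10. ] [30.8 62.4 10. ]
wall +72 310 [558 493 260 199 316 456 506 519 516 517 512 470 361 349 410 423 418 425
 416 419] [52.1 84.3 10. ] [52.8 62.1 10. ]
(array([-0.0056,  0.0024,  0.169 , -1.6279, -0.728 ,  0.0712]), np.float64(8.6))
```

Call:
drive_tool --deltas '[[[0,0,0,-0.2,-0.05,0,0.7],[0,0,0,-0.4,-0.1,0,0.7],[0,0,0,-0.6,-0.15,0,0.7],[0,0,0.03,-0.8,-0.25,0,0.7],[0,0,0.07,-1.0,-0.35,0,0.7],[0,0,0.1,-1.0,-0.4,0,0.7]]]'

```text
time_s: 16.9
position: [0.4324, -0.1559, 0.2731]
tcp_rot: [0.763, 0.646, -0.003, -0.001]
contact_force: [-1.1, -0.4, 0.1]
opening: 0.703
gripper_force: 0.0
```

Call:
drive_tool --deltas '[[[0,0,0,-0.2,-0.05,0,0.7],[0,0,0,-0.4,-0.1,0,0.7],[0,0,0.0,-0.4,-0.1,0,0.7],[0,0,0,-0.4,-0.1,0,0.7],[0,0,0,-0.4,-0.1,0,0.7]]]'

```text
time_s: 17.32
position: [0.4033, -0.2248, 0.2742]
tcp_rot: [0.76, 0.65, -0.001, -0.001]
contact_force: [-0.3, 0.2, 0.2]
opening: 0.696
gripper_force: 0.0
```

Run:
```python
from fitp import *
np.set_printoptions(precision=4,suppress=True)
print(env.read_state()["time_s"],pose()[0],pose()[1].as_quat())
a=viewer.get_image("wrist"); np.savez("w9.npz",a=a,K=cam("wrist")[0],M=cam("wrist")[1],t=cam("wrist")[2])
for l in ["panel_orange_grip","panel_orange_edge"]:
    for d in viewer.tip_of("wrist",l)[:2]:
        w=toW("wrist",d["point"]); print(l,round(d["p"],2),w,proj("wrist",w).round())
for y in(-4,-8,-12): p=fitpanel("w9.npz",'o',[.4525,-.288,y,.0768],"fo.png")
```

```text
17.3167 [ 0.4033 -0.2248  0.2742] [ 0.76    0.6499 -0.0011 -0.0012]
panel_orange_grip 0.91 [ 0.4536 -0.2869  0.0766] [322. 240.]
panel_orange_edge 0.58 [ 0.42   -0.2773  0.0224] [282. 215.]
[ 0.4579 -0.287  -6.4144  0.0722] [(24.0, -2.07, 1.49), (13.0, 1.21, 1.5), (25.0, 0.02, 0.37), (20.0, -0.29, 0.6), (25.0, 0.32, 0.33), (18.0, -1.2, 1.52), (25.0, -0.02, 0.28), (25.0, 0.46, 0.29)]
[ 0.4581 -0.2873 -6.49    0.0718] [(24.0, -2.05, 1.5), (13.0, 1.23, 1.42), (25.0, -0.02, 0.3), (20.0, -0.23, 0.62), (25.0, 0.26, 0.29), (18.0, -1.22, 1.43), (25.0, 0.02, 0.27), (25.0, 0.45, 0.25)]
[ 0.4582 -0.2874 -6.4147  0.0717] [(24.0, -1.85, 1.48), (13.0, 1.62, 1.52), (25.0, 0.03, 0.31), (20.0, -0.23, 0.67), (25.0, 0.4, 0.36), (18.0, -1.17, 1.49), (25.0, -0.02, 0.28), (25.0, 0.32, 0.25)]
```

Run:
```python
from fit import *
np.set_printoptions(precision=4,suppress=True)
d=np.load("w9.npz"); a,K,M,t=d["a"],d["K"],d["M"],d["t"]; u=.022
top=[([-.012,-u,u],[-.012,u,u]),([.012,-u,u],[.012,u,u]),([-.012,u,u],[.012,u,u]),([-.012,-u,u],[.012,-u,u])]
pl=[([.06,-.038,-u],[.06,.026,-u]),([.01,.026,-u],[.06,.026,-u]),([-.06,.046,-u],[.008,.046,-u]),([.008,.026,-u],[.008,.046,-u])]
for z in (.0755,.0768):
  rot=lambda p:((R.from_euler('z',p[2],degrees=True)*R.from_euler('y',-30,degrees=True)).as_matrix(),np.array([p[0],p[1],z]))
  for nm,L in(("all",top+pl),("top",top),("plate",pl)):
    p,res=fit(a,K,M,t,L,[.454,-.287,-8],rot,rng=5); print(nm,z,p,[tuple(map(float,r)) for r in res])
# orange mask: top face centroid
hsv=cv2.cvtColor(a,cv2.COLOR_RGB2HSV); m=((hsv[...,0]<14)&(hsv[...,1]>170)&(hsv[...,2]>60)).astype(np.uint8)
n,lab,st,ce=cv2.connectedComponentsWithStats(m); k=1+st[1:,4].argmax(); print(st[k],ce[k])
p=[.454,-.287,-8]
Rm,T=rot(p)
for X in top: print([((lambda c:(c[:2]/c[2]).round())(K@(M@(Rm@np.array(x)+T)+t))).tolist() for x in X])
```

```text
all 0.0755 [ 0.4562 -0.2853 -6.7344] [(24.0, 0.23, 0.7), (12.0, -0.02, 1.19), (25.0, -0.02, 0.63), (21.0, 0.49, 0.88), (25.0, -0.03, 0.25), (25.0, 0.01, 0.27), (25.0, -0.26, 0.29), (25.0, 0.01, 0.22)]
top 0.0755 [ 0.4594 -0.2851 -1.7626] [(24.0, -0.27, 1.1), (16.0, 1.37, 1.59), (25.0, 0.21, 0.49), (15.0, -0.35, 0.7)]
plate 0.0755 [ 0.4563 -0.2854 -6.6274] [(25.0, 0.01, 0.29), (25.0, 0.02, 0.3), (25.0, -0.0, 0.32), (25.0, 0.02, 0.23)]
all 0.0768 [ 0.4559 -0.2847 -6.783 ] [(23.0, -0.02, 0.62), (11.0, -0.02, 1.36), (25.0, -0.02, 0.62), (22.0, 0.73, 1.03), (25.0, 0.23, 0.36), (25.0, -0.02, 0.28), (25.0, -0.27, 0.28), (25.0, -0.01, 0.21)]
top 0.0768 [ 0.4592 -0.2842 -0.9313] [(25.0, -0.23, 1.24), (17.0, 1.04, 1.75), (25.0, 0.19, 0.53), (14.0, -0.28, 0.64)]
plate 0.0768 [ 0.4558 -0.2849 -6.6977] [(25.0, 0.22, 0.35), (25.0, 0.23, 0.24), (25.0, -0.05, 0.29), (25.0, -0.25, 0.24)]
[305 208  39  60 897] [323.9409 228.3233]
[[302.0, 267.0], [303.0, 223.0]]
[[327.0, 274.0], [329.0, 228.0]]
[[303.0, 223.0], [329.0, 228.0]]
[[302.0, 267.0], [327.0, 274.0]]
```

Run:
```python
from h import *
np.set_printoptions(precision=4,suppress=True)
r=tool(-6.7,30); z=-r.as_matrix()[:,2]; g=np.array([.456,-.285,.0763])
print(row(g+.13*z,r));
```

```text
(array([-0.6697,  0.012 , -0.0437, -0.2759, -0.0212,  0.4286]), np.float64(4.2))
```

Call:
drive_tool --deltas '[[[-0.15,0,-0.01,-0.07,0,0.1,0.65],[-0.3,0.005,-0.02,-0.14,-0.01,0.2,0.65],[-0.45,0.01,-0.03,-0.2,-0.015,0.3,0.65],[-0.6,0.012,-0.04,-0.27,-0.02,0.4,0.65],[-0.67,0.012,-0.044,-0.276,-0.021,0.43,0.65],[-0.67,0.012,-0.044,-0.276,-0.021,0.43,0.65],[-0.67,0.012,-0.044,-0.276,-0.021,0.43,0.65],[-0.67,0.012,-0.044,-0.276,-0.021,0.43,0.65],[-0.67,0.012,-0.044,-0.276,-0.021,0.43,0.65]]]'

```text
time_s: 18.22
position: [0.3926, -0.2785, 0.1898]
tcp_rot: [0.721, 0.642, 0.172, 0.195]
contact_force: [0.5, 0.1, -0.0]
opening: 0.646
gripper_force: 0.0
```

Run:
```python
from h import *
np.set_printoptions(precision=4,suppress=True)
r=tool(-6.7,30); z=-r.as_matrix()[:,2]; g=np.array([.456,-.285,.0763])
print(row(g+.056*z,r))
viewer.get_image("wrist")
for l in ["panel_orange_grip"]:
    for d in viewer.tip_of("wrist",l)[:2]:
        w=toW("wrist",d["point"]); print(l,round(d["p"],2),w)
```

```text
(array([ 0.0037,  0.0019,  0.0006,  0.0051, -0.0088,  0.3707]), np.float64(1.8))
panel_orange_grip 0.71 [ 0.4539 -0.2869  0.0791]
```

Call:
drive_tool --deltas '[[[0.003,0.002,0,0.003,-0.009,0.1,0.65],[0.003,0.002,0,0.003,-0.009,0.2,0.65],[0.003,0.002,0,0.003,-0.009,0.3,0.65],[0.003,0.002,0,0.003,-0.009,0.37,0.65],[0.003,0.002,0,0.003,-0.009,0.37,0.65],[0.003,0.002,0,0.003,-0.009,0.37,0.65],[0.003,0.002,0,0.003,-0.009,0.37,0.1],[0.003,0.002,0,0.003,-0.009,0.37,0.1],[0.003,0.002,0,0.003,-0.009,0.37,0.1],[0.003,0.002,0,0.003,-0.009,0.37,0.1],[0.003,0.002,0,0.003,-0.009,0.37,0.1],[0.003,0.002,0,0.003,-0.009,0.37,0.1],[0.003,0.002,0,0.003,-0.009,0.37,0.1]]]' --force 60

```text
time_s: 19.4
position: [0.4267, -0.282, 0.1248]
tcp_rot: [0.722, 0.642, 0.172, 0.193]
contact_force: [4.7, 1.8, 0.6]
opening: 0.273
gripper_force: 59.5
```

Run:
```python
from h import *
np.set_printoptions(precision=4,suppress=True)
p,r=pose(); p1=p+[-.02,0,.14]
print(row(p1,r))
q=place(-.038,-.033,.05,30,gy=0); print(q[0],row(*q,frm=(p,r)))
```

```text
(array([ 0.    ,  0.    ,  0.    , -0.0116,  0.2634, -0.6561]), np.float64(3.4))
[ 0.4941 -0.0641  0.1633] (array([-0.0011,  0.0356, -0.0622,  1.1217,  0.2757, -0.0636]), np.float64(5.5))
```

Call:
drive_tool --deltas '[[[0,0,0,0,0.02,-0.12,0.1],[0,0,0,0,0.08,-0.25,0.1],[0,0,0,0,0.15,-0.42,0.1],[0,0,0,0,0.24,-0.6,0.1],[0,0,0,0.1,0.26,-0.65,0.1],[0,0,-0.01,0.3,0.26,-0.65,0.1],[0,0.01,-0.02,0.5,0.26,-0.6,0.1],[0,0.02,-0.04,0.7,0.27,-0.45,0.1],[0,0.03,-0.06,0.9,0.28,-0.3,0.1],[0,0.0356,-0.062,1.0,0.28,-0.16,0.1],[0,0.0356,-0.062,1.0,0.28,-0.16,0.1],[0,0.0356,-0.062,1.0,0.28,-0.16,0.1],[0,0.0356,-0.062,1.0,0.28,-0.16,0.1]]]'

```text
time_s: 20.48
position: [0.4618, -0.1299, 0.2015]
tcp_rot: [0.707, 0.659, 0.173, 0.19]
contact_force: [-0.7, 0.2, -1.5]
opening: 0.271
gripper_force: 62.5
```

Run:
```python
from inhand import *
np.set_printoptions(precision=4,suppress=True)
s=env.read_state(); where(gy=0)
p,a,b=inhand('o'); save(a,"w10.png"); a=a.astype(int)
# plate +y edges
K,M,t=cam("wrist"); p,r=pose(); m=r.as_matrix(); P=np.c_[m[:,1],m[:,0],-m[:,2]]
for X in([-.06,.046,-.022],[.008,.046,-.022],[.008,.026,-.022],[.06,.026,-.022],[-.06,0,-.022],[.06,0,-.022]):
    print(X,proj("wrist",p+P@(np.array(X)-[0,0,.057])).round(1))
g=cv2.GaussianBlur(a.sum(2).astype(np.float32),(0,0),.7)
for c in (150,170,190,210,230,245): print(c,g[140:170,c].astype(int))
for c in (285,300,315,330,345,360,372): print(c,g[180:206,c].astype(int))
for rr in (175,190,210,225): print(rr,g[rr,132:152].astype(int),g[rr+20,364:390].astype(int))
```

```text
t 20.48 corner mm [ -66.6 -101.3   88.2] yaw,pitch,roll [ -0.72 -29.81  -0.74] F [-0.7  0.1 -1.5]
dx,dy,yaw,h-54,pitch [ 0.0017  0.004   1.5331  0.0025 -0.3841] [(25.0, 0.05, 1.09), (25.0, 0.78, 2.08), (25.0, -3.76, 0.32), (25.0, 1.44, 1.47), (25.0, 0.1, 1.22), (25.0, 0.0, 0.55), (25.0, 0.52, 1.48), (25.0, 0.53, 0.7)]
[-0.06, 0.046, -0.022] [137.2 154. ]
[0.008, 0.046, -0.022] [276.8 153.9]
[0.008, 0.026, -0.022] [276.3 193.3]
[0.06, 0.026, -0.022] [379.2 193.3]
[-0.06, 0, -0.022] [147.1 240.6]
[0.06, 0, -0.022] [373.9 240.5]
150 [525 525 526 527 525 525 525 525 524 522 521 520 511 467 377 323 386 489
 527 531 534 534 532 531 530 532 533 532 530 532]
170 [263 264 263 260 258 259 260 262 261 265 264 264 261 257 260 285 371 475
 514 517 518 520 520 520 522 523 521 520 519 518]
190 [255 255 256 254 253 253 255 260 264 264 260 262 272 273 265 279 361 463
 498 503 505 504 503 502 505 506 504 502 502 503]
210 [251 250 250 250 252 256 256 252 257 263 282 346 455 503 409 313 355 451
 485 489 490 492 493 492 491 489 487 489 490 490]
230 [245 247 248 252 255 255 255 255 272 334 452 570 599 546
[... 1046 characters left out ...]
8
 531 534] [275 274 275 275 276 280 283 279 276 276 277 275 276 289 326 401 490 566
 618 638 643 645 647 646 644 642]
190 [660 661 660 661 664 667 666 660 641 595 545 522 517 518 517 521 524 524
 525 529] [514 512 510 511 515 517 519 517 516 514 513 511 510 512 514 532 581 630
 646 639 639 645 649 646 640 640]
210 [685 683 675 664 654 645 644 647 653 661 656 621 563 529 520 517 516 515
 518 524] [513 513 517 518 519 518 514 513 516 516 515 511 515 537 588 628 643 647
 642 636 635 641 643 644 646 648]
225 [661 657 656 657 657 655 655 653 653 653 652 650 637 597 549 525 517 516
 515 517] [522 522 520 520 518 515 513 516 516 513 515 532 575 624 645 648 647 649
 652 655 653 650 651 653 652 650]
```

Run:
```python
from h import *
np.set_printoptions(precision=4,suppress=True)
k=dict(h=.0555,dy=-.0013,gy=0.)
where(**k)
for z in (.03,.004): q=place(-.038,-.033,z,30,**k); print(q[0],row(*q))
```

```text
t 20.53 corner mm [-66.1 -99.2  89.1] yaw,pitch,roll [ -0.6  -29.87  -0.47] F [ 0.3  1.6 -2.9]
[ 0.495  -0.0623  0.142 ] (array([-0.0028,  0.0091, -0.0081,  0.332 , -0.0285,  0.3232]), np.float64(2.2))
[ 0.495  -0.0623  0.116 ] (array([-0.0028,  0.0091, -0.0081,  0.3324, -0.0932,  0.436 ]), np.float64(2.7))
```

Call:
drive_tool --deltas '[[[0,0.004,-0.004,0.15,0,0,0.1],[0,0.009,-0.008,0.332,0,0.05,0.1],[0,0.009,-0.008,0.332,-0.01,0.15,0.1],[0,0.009,-0.008,0.332,-0.02,0.25,0.1],[0,0.009,-0.008,0.332,-0.0285,0.323,0.1],[0,0.009,-0.008,0.332,-0.0285,0.323,0.1],[0,0.009,-0.008,0.332,-0.0285,0.323,0.1],[0,0.009,-0.008,0.332,-0.0285,0.323,0.1]]]'

```text
time_s: 21.2
position: [0.4931, -0.0669, 0.1417]
tcp_rot: [0.704, 0.662, 0.174, 0.187]
contact_force: [0.1, -0.9, -1.1]
opening: 0.273
gripper_force: 62.3
```

Run:
```python
from h import *
np.set_printoptions(precision=4,suppress=True)
k=dict(h=.0555,dy=-.0013,gy=0.)
where(**k)
for z in (.01,.004): q=place(-.038,-.033,z,30,**k); print(q[0],row(*q))
for c in("wrist","side"):
  viewer.get_image(c)
  for l in ["panel_orange_edge","panel_orange_grip"]:
    for d in viewer.tip_of(c,l)[:2]:
        w=toW(c,d["point"]); print(c,l,round(d["p"],2),R.from_euler('z',-N[2],degrees=True).apply(w-[N[0],N[1],.008])*1e3)
```

```text
t 21.2 corner mm [-40.2 -37.9  29.8] yaw,pitch,roll [ -0.12 -29.66  -0.2 ] F [ 0.1 -0.9 -1.1]
[ 0.495  -0.0623  0.122 ] (array([-0.0076,  0.0039, -0.0005,  0.0237, -0.0419,  0.0894]), np.float64(0.5))
[ 0.495  -0.0623  0.116 ] (array([-0.0076,  0.0039, -0.0005,  0.0238, -0.0567,  0.1154]), np.float64(0.6))
wrist panel_orange_edge 0.75 [-38.2943 -35.8     32.6785]
wrist panel_orange_grip 0.56 [ -3.3174 -36.4716  88.7653]
side panel_orange_edge 0.75 [-43.113  -32.1201  35.3032]
side panel_orange_grip 0.71 [ -6.0023 -36.1019  87.3093]
```

Call:
drive_tool --deltas '[[[-0.004,0.002,0,0.0237,0.01,0,0.1],[-0.007,0.004,0,0.0237,0.01,0,0.1],[-0.007,0.004,0,0.0237,0.01,0,0.1],[-0.007,0.004,0,0.0237,0.01,0,0.1]]]'

```text
time_s: 21.83
position: [0.4963, -0.0617, 0.1435]
tcp_rot: [0.703, 0.662, 0.178, 0.189]
contact_force: [-0.6, -0.6, -1.7]
opening: 0.271
gripper_force: 62.3
```

Run:
```python
from h import *
np.set_printoptions(precision=4,suppress=True)
k=dict(h=.0555,dy=-.0013,gy=0.)
where(**k)
for z in (.01,.004): q=place(-.038,-.033,z,30,**k); print(q[0],row(*q))
```

```text
t 21.83 corner mm [-36.4 -32.3  31.4] yaw,pitch,roll [  0.04 -30.16   0.01] F [-0.6 -0.6 -1.7]
[ 0.495  -0.0623  0.122 ] (array([ 0.0035, -0.0003,  0.0007, -0.0037, -0.0594,  0.0895]), np.float64(0.5))
[ 0.495  -0.0623  0.116 ] (array([ 0.0035, -0.0003,  0.0007, -0.0037, -0.0745,  0.1154]), np.float64(0.7))
```

Call:
drive_tool --deltas '[[[0.003,0,0,-0.005,-0.03,0.05,0.1],[0.003,0,0,-0.006,-0.06,0.09,0.1],[0.003,0,0,-0.006,-0.0745,0.1154,0.1],[0.003,0,0,-0.006,-0.0745,0.1154,0.1],[0.003,0,0,-0.006,-0.0745,0.1154,0.1],[0.003,0,0,-0.006,-0.0745,0.1154,0.1]]]'

```text
time_s: 22.33
position: [0.4951, -0.0629, 0.1162]
tcp_rot: [0.703, 0.662, 0.178, 0.189]
contact_force: [0.2, 1.1, -2.3]
opening: 0.273
gripper_force: 62.4
```

Run:
```python
from h import *
where(h=.0555,dy=-.0013,gy=0.)
```

```text
t 22.33 corner mm [-37.8 -33.5   4.1] yaw,pitch,roll [ 2.000e-02 -3.002e+01  1.000e-02] F [ 0.1  1.1 -2.3]
```

Call:
drive_tool --deltas '[[[0,0,0,0,-0.003,0.0043,0.1],[0,0,0,0,-0.005,0.0087,0.1],[0,0,0,0,-0.0075,0.013,0.1],[0,0,0,0,-0.0075,0.013,0.1],[0,0,0,0,-0.0075,0.013,0.1]]]'

```text
time_s: 22.75
position: [0.4949, -0.0629, 0.113]
tcp_rot: [0.703, 0.662, 0.177, 0.189]
contact_force: [-0.0, 0.4, -2.1]
opening: 0.273
gripper_force: 62.4
```

Run:
```python
from h import *
where(h=.0555,dy=-.0013,gy=0.)
```

```text
t 22.75 corner mm [-38.  -33.6   0.9] yaw,pitch,roll [ 3.000e-02 -3.002e+01  1.000e-02] F [-0.   0.4 -2.1]
```

Down 1.5 mm more to feel the floor.

Call:
drive_tool --deltas '[[[0,0,0,0,-0.0013,0.0022,0.1],[0,0,0,0,-0.0025,0.0043,0.1],[0,0,0,0,-0.0038,0.0065,0.1],[0,0,0,0,-0.0038,0.0065,0.1],[0,0,0,0,-0.0038,0.0065,0.1]]]'

```text
time_s: 23.17
position: [0.4949, -0.0629, 0.1114]
tcp_rot: [0.703, 0.662, 0.177, 0.189]
contact_force: [0.2, -0.3, -1.7]
opening: 0.269
gripper_force: 62.4
```

Run:
```python
from h import *
where(h=.0555,dy=-.0013,gy=0.)
```

```text
t 23.17 corner mm [-38.  -33.6  -0.7] yaw,pitch,roll [ 2.000e-02 -3.001e+01  1.000e-02] F [ 0.2 -0.2 -1.7]
```

Call:
drive_tool --deltas '[[[0,0,0,0,-0.001,0.0017,0.1],[0,0,0,0,-0.002,0.0035,0.1],[0,0,0,0,-0.003,0.0052,0.1],[0,0,0,0,-0.003,0.0052,0.1],[0,0,0,0,-0.003,0.0052,0.1]]]'

```text
time_s: 23.58
position: [0.495, -0.0629, 0.1105]
tcp_rot: [0.703, 0.662, 0.178, 0.189]
contact_force: [-2.0, -0.3, 4.3]
opening: 0.274
gripper_force: 63.3
```

Run:
```python
from h import *
where(h=.0555,dy=-.0013,gy=0.)
```

```text
t 23.58 corner mm [-37.8 -33.6  -1.5] yaw,pitch,roll [ 3.000e-02 -3.005e+01 -1.000e-02] F [-2.  -0.5  4.3]
```

Call:
drive_tool --deltas '[[[0,0,0,0,0.004,-0.007,0.1],[0,0,0,0,0.004,-0.007,0.1],[0,0,0,0,-0.025,-0.0235,0.1],[0,0,0,0,-0.05,-0.038,0.1],[0,0,0,0,-0.075,-0.0526,0.1],[0,0,0,0,-0.0935,-0.0633,0.1],[0,0,0,0,-0.0935,-0.0633,0.1],[0,0,0,0,-0.0935,-0.0633,0.1],[0,0,0,0,-0.0935,-0.0633,0.1]]]'

```text
time_s: 24.33
position: [0.4732, -0.0616, 0.1122]
tcp_rot: [0.703, 0.662, 0.178, 0.189]
contact_force: [6.6, 0.2, -4.5]
opening: 0.277
gripper_force: 61.4
```

Run:
```python
from h import *
where(h=.0541,dy=-.0013,gy=0.)
```

```text
t 24.33 corner mm [-60.3 -33.6   1.4] yaw,pitch,roll [  0.  -30.1  -0. ] F [ 6.6  0.6 -4.5]
```

Call:
drive_tool --deltas '[[[0,0,0,-0.004,0.002,0.002,0.1],[0,0,0,-0.007,0.002,0.002,0.1],[0,0,0,-0.007,0.002,0.002,0.1],[0,0,0,-0.007,0.002,0.002,0.1]]]'

```text
time_s: 24.67
position: [0.4739, -0.0624, 0.1123]
tcp_rot: [0.703, 0.662, 0.178, 0.189]
contact_force: [5.2, 2.4, -1.7]
opening: 0.27
gripper_force: 62.0
```

Run:
```python
from h import *
where(h=.0541,dy=-.0013,gy=0.)
```

```text
t 24.67 corner mm [-59.5 -34.3   1.4] yaw,pitch,roll [  0.08 -30.12   0.08] F [ 5.   2.7 -1.7]
```

Call:
drive_tool --deltas '[[[0,0,0,-0.004,0,0,0.1],[0,0,0,-0.007,0,0,0.1],[0,0,0,-0.007,0,0,0.1],[0,0,0,-0.007,0,0,0.1]]]'

```text
time_s: 25.0
position: [0.4739, -0.0633, 0.1123]
tcp_rot: [0.703, 0.662, 0.179, 0.189]
contact_force: [5.6, 3.9, -1.7]
opening: 0.269
gripper_force: 62.0
```

Run:
```python
from h import *
where(h=.0541,dy=-.0013,gy=0.)
```

```text
t 25.0 corner mm [-59.4 -35.2   1.5] yaw,pitch,roll [  0.14 -30.12   0.14] F [ 5.4  4.2 -1.7]
```

Call:
drive_tool --deltas '[[[0,0,0,-0.004,0,0,0.1],[0,0,0,-0.007,0,0,0.1],[0,0,0,-0.007,0,0,0.1],[0,0,0,-0.007,0,0,0.1]]]'

```text
time_s: 25.33
position: [0.4739, -0.0636, 0.1124]
tcp_rot: [0.702, 0.663, 0.179, 0.188]
contact_force: [5.9, 8.0, -1.7]
opening: 0.27
gripper_force: 62.1
```

Run:
```python
from h import *
where(h=.0541,dy=-.0013,gy=0.)
```

```text
t 25.33 corner mm [-59.5 -35.3   1.6] yaw,pitch,roll [  0.26 -30.11   0.29] F [ 5.4  8.4 -1.7]
```

Call:
drive_tool --deltas '[[[0,0,0,0.01,0,0,0.1],[0,0,0,0.019,0,0,0.1],[0,0,0,0.019,0,0,0.1],[0,0,0,0.019,0,0,0.1]]]'

```text
time_s: 25.67
position: [0.4741, -0.0623, 0.1124]
tcp_rot: [0.703, 0.662, 0.178, 0.19]
contact_force: [5.5, -1.6, -2.3]
opening: 0.275
gripper_force: 62.1
```

Run:
```python
from h import *
np.set_printoptions(precision=4,suppress=True)
k=dict(h=.0541,dy=-.0013,gy=0.)
where(**k)
for th in (30,24,18,12,6,3,0):
    q=place(-.064+.008*np.sin(np.radians(th)),-.0341,.0010,th,**k); print(th,list(map(float,row(*q)[0])),q[0])
```

```text
t 25.67 corner mm [-59.2 -34.4   1.5] yaw,pitch,roll [ -0.02 -30.16  -0.06] F [ 5.6 -1.2 -2.3]
30 [0.0034, 0.0012, 0.0002, 0.0009, -0.0034, 0.001] [ 0.4736 -0.0621  0.1118]
24 [0.1368, 0.0012, 0.0001, 0.0009, 0.0356, 0.0329] [ 0.4836 -0.0627  0.1102]
18 [0.2701, 0.0012, 0.0001, 0.001, 0.0707, 0.069] [ 0.4932 -0.0633  0.1075]
12 [0.4034, 0.0012, -0.0, 0.001, 0.1015, 0.1088] [ 0.5025 -0.0639  0.1037]
6 [0.5368, 0.0012, -0.0001, 0.001, 0.1276, 0.1518] [ 0.5114 -0.0644  0.0989]
3 [0.6034, 0.0012, -0.0001, 0.0011, 0.1388, 0.1745] [ 0.5156 -0.0647  0.0961]
0 [0.6701, 0.0012, -0.0001, 0.0011, 0.1488, 0.1978] [ 0.5196 -0.0649  0.0931]
```

Call:
drive_tool --deltas '[[[0.068,0.001,0,0.001,0.017,0.016,0.1],[0.137,0.001,0,0.001,0.0356,0.033,0.1],[0.203,0.001,0,0.001,0.054,0.0505,0.1],[0.27,0.001,0,0.001,0.0707,0.069,0.1],[0.337,0.001,0,0.001,0.087,0.0885,0.1],[0.403,0.001,0,0.001,0.1015,0.1088,0.1],[0.47,0.001,0,0.001,0.115,0.13,0.1],[0.537,0.001,0,0.001,0.1276,0.1518,0.1],[0.537,0.001,0,0.001,0.1276,0.1518,0.1],[0.537,0.001,0,0.001,0.1276,0.1518,0.1],[0.537,0.001,0,0.001,0.1276,0.1518,0.1],[0.537,0.001,0,0.001,0.1276,0.1518,0.1],[0.537,0.001,0,0.001,0.1276,0.1518,0.1]]]'

```text
time_s: 26.75
position: [0.5117, -0.0634, 0.0987]
tcp_rot: [0.727, 0.685, 0.037, 0.037]
contact_force: [7.0, 1.1, -1.8]
opening: 0.268
gripper_force: 62.3
```

Run:
```python
from h import *
np.set_printoptions(precision=4,suppress=True)
k=dict(h=.0541,dy=-.0013,gy=0.)
where(**k)
for th in (3,0):
    q=place(-.064+.008*np.sin(np.radians(th)),-.0341,.0008,th,**k); print(th,list(map(float,row(*q)[0])),q[0])
```

```text
t 26.75 corner mm [-62.9 -32.8   0.8] yaw,pitch,roll [ 0.05 -6.03  0.16] F [ 6.9  1.5 -1.8]
3 [0.0674, -0.0034, 0.0008, -0.0054, 0.0182, 0.0158] [ 0.5156 -0.0647  0.0959]
0 [0.134, -0.0034, 0.0009, -0.0055, 0.0369, 0.033] [ 0.5196 -0.0649  0.0929]
```

Call:
drive_tool --deltas '[[[0.02,-0.003,0,-0.0054,0.005,0.004,0.1],[0.067,-0.003,0.001,-0.0054,0.0182,0.0158,0.1],[0.067,-0.003,0.001,-0.0054,0.0182,0.0158,0.1],[0.067,-0.003,0.001,-0.0054,0.0182,0.0158,0.1],[0.067,-0.003,0.001,-0.0054,0.0182,0.0158,0.1]]]'

```text
time_s: 27.17
position: [0.5158, -0.0646, 0.096]
tcp_rot: [0.728, 0.685, 0.018, 0.019]
contact_force: [5.5, 1.0, -0.4]
opening: 0.272
gripper_force: 62.5
```

Run:
```python
from h import *
np.set_printoptions(precision=4,suppress=True)
k=dict(h=.0541,dy=-.0013,gy=0.)
where(**k)
for z in (.0008,0):
    q=place(-.0635,-.0341,z,0,**k); print(z,list(map(float,row(*q)[0])),q[0])
```

```text
t 27.17 corner mm [-63.4 -34.    0.8] yaw,pitch,roll [ 0.   -3.03  0.01] F [ 5.4  1.3 -0.4]
0.0008 [0.0673, -0.0003, 0.0, -0.0003, 0.0211, 0.0165] [ 0.5201 -0.065   0.0929]
0 [0.0673, -0.0003, 0.0, -0.0003, 0.0209, 0.0205] [ 0.5201 -0.065   0.0921]
```

Call:
drive_tool --deltas '[[[0.033,0,0,0,0.01,0.008,0.1],[0.067,0,0,0,0.0211,0.0165,0.1],[0.067,0,0,0,0.0211,0.0185,0.1],[0.067,0,0,0,0.0211,0.0205,0.1],[0.067,0,0,0,0.0211,0.0205,0.1],[0.067,0,0,0,0.0211,0.0205,0.1]]]'

```text
time_s: 27.67
position: [0.5202, -0.0651, 0.0921]
tcp_rot: [0.728, 0.685, 0.0, 0.0]
contact_force: [6.9, 1.2, -0.2]
opening: 0.276
gripper_force: 62.7
```

Run:
```python
from h import *
where(h=.0541,dy=-.0013,gy=0.)
```

```text
t 27.67 corner mm [-63.3 -34.3   0. ] yaw,pitch,roll [ 0.   -0.04 -0.01] F [ 6.8  1.6 -0.2]
```

Call:
drive_tool --deltas '[[[0,0,0,0,0,0.002,0.1],[0,0,0,0,0.005,0.002,0.1],[0,0,0,0,0.01,0.002,0.1],[0,0,0,0,0.015,0.002,0.1],[0,0,0,0,0.018,0.002,0.1],[0,0,0,0,0.018,0.002,0.1],[0,0,0,0,0.018,0.002,0.1]]]'

```text
time_s: 28.25
position: [0.5226, -0.0651, 0.0919]
tcp_rot: [0.728, 0.685, -0.001, -0.0]
contact_force: [-0.1, 2.9, 8.3]
opening: 0.274
gripper_force: 63.7
```

Run:
```python
from h import *
where(h=.0541,dy=-.0013,gy=0.)
```

```text
t 28.25 corner mm [-61.2 -34.2  -0.1] yaw,pitch,roll [ 0.03  0.08 -0.05] F [-0.3  2.9  8.3]
```

Call:
drive_tool --deltas '[[[0,0,0,0,0,0,0.5],[0,0,0,0,0,0,0.5],[0,0,0,0,0,0,0.5],[0,0,0,0,0,0,0.5],[0,0,0,0,0,0,0.5]]]'

```text
time_s: 28.67
position: [0.5218, -0.066, 0.0909]
tcp_rot: [0.728, 0.685, -0.002, -0.001]
contact_force: [0.2, -0.4, 0.7]
opening: 0.502
gripper_force: 0.0
```

Call:
drive_tool --deltas '[[[0,0,0,0,0,-0.1,0.5],[0,0,0,0,0,-0.25,0.5],[0,0,0,0,0,-0.45,0.5],[0,0,0,0.1,0,-0.65,0.5],[0,0,0,0.25,0,-0.85,0.5],[0,0,0,0.4,0,-0.9,0.7],[0,0,0,0.4,0,-0.9,0.7],[0,0,0,0.4,0,-0.9,0.7],[0,0,0,0.4,0,-0.9,0.7]]]'

```text
time_s: 29.42
position: [0.5272, 0.0139, 0.2706]
tcp_rot: [0.728, 0.685, -0.002, -0.0]
contact_force: [0.9, -0.4, 0.3]
opening: 0.701
gripper_force: 0.0
```

Run:
```python
from fit import *
np.set_printoptions(precision=4,suppress=True)
a=viewer.get_image("wrist"); save(a,"w11.png"); K,M,t=cam("wrist"); u=.022
print(env.read_state()["time_s"],pose()[0])
q=R.from_euler('z',-N[2],degrees=True)
for l in ["panel_blue_grip","panel_orange_grip","panel_blue_edge","panel_orange_edge","nest_floor"]:
    for d in viewer.tip_of("wrist",l)[:1]: print(l,round(d["p"],2),(q.apply(toW("wrist",d["point"])-[N[0],N[1],.008])*1e3).round(1))
def run(nm,L,y,th):
  h=N[:2]+q.inv().apply([0,y,0])[:2]
  rot=lambda p:(R.from_euler('zy',[p[2],th],degrees=True).as_matrix(),np.array([p[0],p[1],.008+.06*np.sin(np.radians(-th))+.03*np.cos(np.radians(th))]))
  p,res=fit(a,K,M,t,L,[*h,N[2]],rot,rng=5); print(nm,th,(q.apply([p[0]-N[0],p[1]-N[1],0])*1e3).round(1),round(p[2]-N[2],2),[tuple(map(float,r[1:])) for r in res])
top=[([-.012,-u,u],[-.012,u,u]),([.012,-u,u],[.012,u,u])]
for th in (0,-3):
  run("orange",top+[([.06,-.038,-u],[.06,.026,-u]),([.01,.026,-u],[.06,.026,-u]),([-.045,-.038,-u],[.06,-.038,-u])],-.034,th)
  run("blue",top+[([.06,-.043,-u],[.06,.033,-u]),([.012,-.043,-u],[.06,-.043,-u]),([-.04,.033,-u],[.06,.033,-u])],.0376,th)
```

```text
29.4667 [0.5271 0.0132 0.2701]
panel_blue_grip 0.84 [ 5.4 40.7 29.4]
panel_orange_grip 0.75 [  1.1 -35.6  34.4]
panel_blue_edge 0.97 [-61.9  37.6  -1.7]
panel_orange_edge 0.89 [-61.6 -29.2  -0.6]
orange 0 [ -0.6 -34.5   0. ] 1.05 [(0.24, 0.33), (-0.23, 0.13), (0.23, 0.45), (2.14, 1.22), (-0.91, 0.68)]
blue 0 [-0.6 38.1  0. ] -0.69 [(0.41, 0.33), (-0.34, 0.33), (-0.05, 0.32), (0.01, 0.38), (-0.18, 0.63)]
orange -3 [ -2.8 -33.    0. ] 3.42 [(-2.01, 0.11), (0.22, 1.11), (0.23, 0.89), (0.96, 1.41), (-0.75, 0.84)]
blue -3 [ 0.5 39.1  0. ] 0.03 [(0.12, 0.32), (-0.13, 0.37), (1.84, 1.96), (0.25, 0.45), (-0.42, 0.72)]
```

Run:
```python
from fit import *
a=cv2.imread("pics/w11.png")[:,:,::-1].copy(); K,M,t=cam("wrist")
q=R.from_euler('z',N[2],degrees=True).as_matrix()
for nm,y0,y1 in(("blue",.02,.065),("orange",-.065,.008)):
  rot=lambda p:(q,np.array([N[0],N[1],.008])+q@np.array([p[0],0,0]))
  for x0 in(-.005,-.008,-.002):
    p,res=fit(a,K,M,t,[([-.048,y0,.018],[-.048,y1,.018])],[x0],rot,rng=4); print(nm,"jaw shift mm",p*1e3,res)
s=env.read_state(); print(s["contact_force"],s["opening"],s["time_s"])
```

```text
blue jaw shift mm [-3.5568428] [(25, np.float64(-0.01), np.float64(0.34))]
blue jaw shift mm [-3.58208273] [(25, np.float64(-0.06), np.float64(0.3))]
blue jaw shift mm [-3.55493089] [(25, np.float64(0.02), np.float64(0.35))]
orange jaw shift mm [-4.14654332] [(25, np.float64(0.01), np.float64(0.33))]
orange jaw shift mm [-4.15746877] [(25, np.float64(-0.01), np.float64(0.33))]
orange jaw shift mm [-4.18620083] [(25, np.float64(-0.0), np.float64(0.35))]
[-0.41736839 -0.22597584 -0.30479249] 0.7007048276039303 29.7167
```

The fits show both halves flat and both jaws about 4–5 mm back. As a last check I'll gently touch each plate near the backstop with the fingertips shut.

Run:
```python
from h import *
np.set_printoptions(precision=4,suppress=True)
q=R.from_euler('z',N[2],degrees=True)
for y in(.016,-.036):
    p=q.apply([.036,y,0])+[N[0],N[1],0]
    for z in(.10,.0895): print(y,z,row([p[0],p[1],z],tool(N[2],0)))
```

```text
0.016 0.1 (array([-0.0056,  0.0022, -0.0021, -0.1474,  0.1893,  0.851 ]), np.float64(4.2))
0.016 0.0895 (array([-0.0056,  0.0022, -0.0021, -0.1473,  0.1895,  0.9035]), np.float64(4.5))
-0.036 0.1 (array([-0.0056,  0.0022, -0.0021, -0.4074,  0.1897,  0.8514]), np.float64(4.6))
-0.036 0.0895 (array([-0.0056,  0.0022, -0.0021, -0.4073,  0.19  ,  0.9039]), np.float64(4.8))
```

Call:
drive_tool --deltas '[[[0,0,0,-0.147,0.19,0,0],[0,0,0,-0.147,0.19,0,0],[0,0,0,-0.147,0.19,0.1,0],[0,0,0,-0.147,0.19,0.2,0],[0,0,0,-0.147,0.19,0.4,0],[-0.005,0.002,0,-0.147,0.19,0.6,0],[-0.005,0.002,0,-0.147,0.19,0.75,0],[-0.005,0.002,0,-0.147,0.19,0.83,0],[-0.005,0.002,0,-0.147,0.19,0.87,0],[-0.005,0.002,0,-0.147,0.19,0.885,0],[-0.005,0.002,0,-0.147,0.19,0.895,0],[-0.005,0.002,0,-0.147,0.19,0.9,0],[-0.005,0.002,0,-0.147,0.19,0.9,0],[-0.005,0.002,0,-0.147,0.19,0.9,0]]]'

```text
time_s: 30.88
position: [0.5637, -0.0177, 0.092]
tcp_rot: [0.729, 0.685, 0.001, 0.001]
contact_force: [-0.5, 0.7, -0.2]
opening: 0.002
gripper_force: 0.0
```

Call:
drive_tool --deltas '[[[0,0,0,0,0,0.005,0],[0,0,0,0,0,0.01,0],[0,0,0,0,0,0.015,0],[0,0,0,0,0,0.018,0],[0,0,0,0,0,0.018,0]]]'

```text
time_s: 31.3
position: [0.5636, -0.0175, 0.0887]
tcp_rot: [0.728, 0.685, 0.001, 0.001]
contact_force: [-3.8, -1.4, 15.4]
opening: -0.004
gripper_force: 7.9
```

Call:
drive_tool --deltas '[[[0,0,0,0,0,-0.05,0],[0,0,0,0,0,-0.1,0],[0,0,0,-0.13,0,-0.1,0],[0,0,0,-0.26,0,-0.1,0],[0,0,0,-0.26,0,-0.1,0],[0,0,0,-0.26,0,-0.06,0],[0,0,0,-0.26,0,-0.03,0],[0,0,0,-0.26,0,-0.01,0],[0,0,0,-0.26,0,-0.005,0],[0,0,0,-0.26,0,-0.001,0],[0,0,0,-0.26,0,-0.001,0]]]'

```text
time_s: 32.22
position: [0.5597, -0.0684, 0.0887]
tcp_rot: [0.728, 0.686, -0.0, 0.001]
contact_force: [-6.9, -2.9, 22.4]
opening: 0.003
gripper_force: 11.1
```

Both plates lie flat: the fingertips met each one at the expected 16 mm. I'll back off and hand in.

Call:
drive_tool --deltas '[[[0,0,0,0,0,-0.1,0],[0,0,0,0,0,-0.3,0],[0,0,0,0,0,-0.5,0],[0,0,0,0.1,0,-0.7,0],[0,0,0,0.3,0,-0.9,0.5],[0,0,0,0.4,0,-0.9,0.5],[0,0,0,0.4,0,-0.9,0.5],[0,0,0,0.4,0,-0.9,0.5]]]'

```text
time_s: 32.88
position: [0.5647, 0.0139, 0.2685]
tcp_rot: [0.726, 0.687, 0.001, 0.001]
contact_force: [0.6, -0.6, -0.9]
opening: 0.5
gripper_force: 0.0
```

Run:
```python
from fit import *
a=viewer.get_image("wrist"); K,M,t=cam("wrist")
q=R.from_euler('z',N[2],degrees=True)
for nm,y0,y1 in(("blue",.02,.065),("orange",-.065,.008)):
  m=q.as_matrix(); rot=lambda p:(m,np.array([N[0],N[1],.008])+m@np.array([p[0],0,0]))
  print(nm,fit(a,K,M,t,[([-.048,y0,.018],[-.048,y1,.018])],[-.005],rot,rng=4)[0]*1e3)
for l in ["panel_blue_grip","panel_orange_grip"]:
    for d in viewer.tip_of("wrist",l)[:1]: print(l,(q.inv().apply(toW("wrist",d["point"])-[N[0],N[1],.008])*1e3).round(1))
print(sign_off())
```

```text
blue [-3.76029231]
orange [-4.13072583]
panel_blue_grip [ 2.1 34.8 26.6]
panel_orange_grip [ -1.6 -36.2  33.4]
the job is handed in; nothing more can be done
None
```

Both halves, blue first and then orange, are in the metal nest under their own jaws, against the backstop, lying flat by a fingertip touch and released; the job was handed in at about 33 s, and no verdict came back.

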